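Pry the retaining ring off the tube rotator's axle

TASK

The tube rotator's disc has to be changed, so free it: take the hooked pick out of its block, work its toe under the pry loop of the spring retaining ring on the axle and draw the ring gently straight up out of its groove. Bring the ring over on the hook (never in the gripper), tip it off into the small blue dish from close above, and put the pick back upright and fully home in its block. Nothing may be forced - feel your way with light touches on the axle and disc hub and pull slowly - and leave the other things where they are.

Things in the scene. Friction and masses are not known exactly. Their poses are not given: they have to be found in the camera images.
- rotator: tube rotator, fixed: white housing 120x124x150 mm (starts 45 mm behind the groove), horizontal steel axle, blue disc of 120 mm diameter. Origin on the bench straight below the ring's groove; x runs along the axle into the machine (away from the robot, give or take its yaw), z up. The axle's centre line is 95 mm above the origin
- groove (a point): middle of the axle's groove, on the axle's centre line. Groove 5 mm wide, floor 16 mm diameter; axle 22 mm diameter either side. The blue disc's 34 mm hub has its front face 10 mm behind this point (+x), the disc itself begins 18 mm behind it
- nose_end (a point): centre of the free end of the axle, 28.5 mm in front of the groove's middle. The bare nose, 22 mm diameter, between here and the ring is a place to rest the pick's toe on and feel the axle's height. More than 12 N of the pick on axle, hub or disc is too much
- clip: retaining ring of 3.5 mm spring wire, 23 g. Origin at its centre, on the axle's line while seated; z up, x as the rotator's. Two sprung arms grip the groove, ending 13 mm below the centre; 23 mm wide. Pulled up by its loop at about 10 mm/s it springs off at 9 to 14 N after about 12 mm; a fast pull takes far more, and over 18 N from the pick bends it. Lift it 40 mm or more to clear the axle
- ring_top (a point): root of the ring's pry loop, 9.8 mm above the ring's centre. The loop (3.5 mm wire, about 10 mm wide inside) reaches 16 mm from here to the middle of its crown's wire. Earlier removals bent it: it leans 0 to 45 degrees towards the axle's free end (-x), differently each time. The lean is not reported: slide the toe in along the axle until the shank just touches the crown
- pick: hooked pick, 150 mm long, 70 g, upright in the block. Origin on its long axis level with the hook's underside, z up the handle, x the way the toe points. Grey handle 28 mm (x) by 12 mm (y) from 67 to 150 mm above the origin, to be gripped across the 12 mm near 110 mm; dark ferrule 20x8 mm from 54 to 67 mm; shank 5 mm diameter on the axis
- toe (a point): seat on top of the pick's toe, at x = 4.2 mm, z = 4 mm from the pick's origin. The toe is round, 4 mm diameter, its underside at z = 0, and ends at x = 9.5 mm; its last 5 mm sweep up by 1 mm (top there z = 5 mm). So a ring hung on it stays on while the pick is upright, and slides off the end when the pick is tipped toe-down by 35 to 40 degrees
- block: black tool block, fixed, 70x52x84 mm on an 84x66 mm foot. Origin at the centre of its underside, z up. A slot in the middle of its top, 32 mm long (x) by 16 mm wide (y), goes down to a floor 6 mm above the bench: the pick stands in it, hook on that floor, lower handle inside, toe along the block's x
- dish: shallow round blue dish, 102 mm across the rim, 19 mm high, 300 g, flat inner floor 5 mm above its underside and about 88 mm across, nearly upright sides. Loose. Origin at the centre of its underside
- reagent_3: cream reagent bottle with blue cap, 52 mm diameter, 86 mm high; a bystander, origin at the centre of its underside
- culture_dish: small lidded clear culture dish, 58 mm across, 14 mm high; a bystander
- forceps: steel forceps lying flat, 134 mm long, 8 mm high; a bystander
- marker_blue: white marker pen with blue cap, 128 mm long, lying; a bystander
Not all that is in view belongs to the job. What is shaped like the block but orange or white is not meant.

How it is judged (in metres and radians):
On the way, in this order (a step that is already met when the one before it is completed fails the run):
1. the pick is lifted out of its block (z of pick in the frame of block above 0.086 m), for 0.1 s.
2. the ring is off the axle and hangs by its loop on the pick's toe (distance between clip and groove above 0.032 m and height (world z) of clip above 0.12 m and distance between clip and toe below 0.034 m), for 0.2 s.
3. the ring lies in the dish, off the pick (horizontal distance between clip and dish below 0.038 m and z of clip in the frame of dish between 0 and 0.03 m and contact force between clip and pick below 0.02 N and distance between clip and toe above 0.045 m), for 0.2 s.
At the end, for the whole second after the job is handed in: The ring lies at rest inside the dish (its centre within 38 mm of the dish's centre and less than 30 mm above its underside), the dish stands level, and the pick stands at rest and upright (within 4 degrees) in its block, within 6 mm of the slot's middle and within 5 mm of the slot's floor (horizontal distance between clip and dish below 0.038 m and z of clip in the frame of dish between 0 and 0.03 m and linear speed of each of clip, pick below 0.02 m/s and angle between dish's own z axis and vertical below 0.1 rad and horizontal distance between pick and block below 0.006 m and z of pick in the frame of block below 0.011 m and angle between pick's own z axis and vertical below 0.07 rad); the robot touches nothing.
It fails at once if the pick pressed on the rotator (axle, hub or disc) with more than 12 N (contact force between pick and rotator above 12 N).
It fails at once if the pick pulled or pushed the ring with more than 18 N (contact force between pick and clip above 18 N).
It fails at once if the gripper or arm touched the ring or struck the rotator (contact force between the fingers and clip above 0.5 N or contact force between any of the fingers, the arm and rotator above 3 N).
It fails at once if the ring was dropped outside the dish (height (world z) of clip below 0.04 m and horizontal distance between clip and dish above 0.055 m).
It fails at once if a bystander was moved more than 20 mm or the dish shoved more than 30 mm (distance of dish from where it was at the start of the episode above 0.03 m or distance of any of reagent_3, culture_dish, forceps, marker_blue from where it was at the start of the episode above 0.02 m).
It also fails if it takes over 72 s, if anything falls off the work surface, if the arm or the gripper's body presses on something with over 40 N, if the wrist force passes 120 N, or if a joint passes its speed limit or range.

ROBOT

A 6-joint arm with a two-finger parallel gripper is mounted at the origin on a cart in front of the work surface, level with it; the furniture and walls round the work are solid. World frame = base frame: x ahead of the robot, y to its left, z up, the work surface at z = 0. Lengths are in m, angles in degrees, forces in N, time in s.
With the tool pointing down it reaches from about 0.3 to 0.75 m from the base axis. Payload 8.5 kg.
Tool frame: the origin (TCP) lies at the very end of the fingers, on their centre line; the grasp point (between the pads) lies 19 mm behind it (grip_depth is the distance from the TCP to the grasp point, in m); z points along the fingers, y is the direction in which the jaws open and shut (so a half turn about z gives the same grasp; the last joint's range is limited). The gripper opens to 85 mm and grips with 20 to 120 N. Pads are 22 mm wide; open, the fingers measure 114 mm over their backs; the gripper's body (76 mm by 85 mm) begins 54 mm behind the grasp point. The pads swing forward as they close: fully open they stand 13 mm farther back than shut.
Start: joints at [-85.159, 21.807, 74.336, -0, 83.858, -12.336], TCP at [0.162, -0.525, 0.231] pointing down, gripper open.
Joint ranges: [-178.18, 178.18], [-50.72, 133.34], [12.68, 142.11], [-81.47, 261.47], [9.98, 163.14], [-165.26, 165.26]. Speed limits (degrees/s): [136.94, 136.94, 180, 180, 180, 180].

INTERFACE

Orientations are given as a 3x3 rotation matrix whose columns are the frame's x, y, z axes.
In Python, from rig import observe, get_image, close_job, silhouettes, grip_depth gives the robot as it stands. The module is installed in compiled form; this text tells all that it offers.
- The arm moves only by the shell command python3 -m crank 'ROWS' [FORCE]. ROWS is a JSON object of lists of equal length, an entry for each row: "slide": the shift along the tool's x, y, z in m, a list of three; "roll": the turn about the tool's z in rad; "grip": the finger opening in m, from 0 to 0.0854. A call has exactly 8 rows; each row is the pose to reach, as a shift and turn from the pose commanded when the call began, along the tool's axes at that moment; what a row does not reach only later rows make up. A row lasts 1/10 s, in which the tool goes at most 50 mm and 8.59 degrees, less where a joint would pass 70% of its speed; a pose out of reach is approached as far as the arm can. A call with a gripper value outside its range is refused whole. The fingers move at their own pace and stop on an object; FORCE is the grip in N (left out, the last holds). Time passes only in rows, so rows that repeat a pose let the fingers close, or fill a call up. It gives the time, the measured TCP pose, the force and the opening at its end, in the units of the state.
- observe(): the state, without advancing time (a new reading comes with each control period).
- get_image(name): name is "scene" or "top" or "wrist"; returns a dict with "frame" (400x640x3 uint8, red, green, blue), "fx", "fy", "cx", "cy" (pixels), "xyz" and "rotation" of the camera in the world. Camera axes: x right, y down, z forward; pixel columns grow to the right and rows downward; lengths in m; the calibration is good to about 2 mm. A picture is of the moment at which its call begins. There is no depth.
- close_job(): hands the job in, once; it reports no verdict.
Trained networks look in a picture, given as the dict that the camera call returned (one of the last four; its "shot" number tells which), for a name from the list of things; names that differ only in an ending like _2 or _b are one class to them, and where a whole thing is asked for, a point or a joint stands for the part that bears it (a point fixed in the world has none). Each returns a list of dicts, best first, with "confidence" (0 to 1); they miss things now and then, are a little off and sometimes report something else, mostly with a low value. They report only what shows in the picture. A call takes as long as a camera call. They do not tell look-alikes from the thing itself.
- silhouettes(target, picture): "pixels" (400x640 bool, what is visible of it) and "box" ([centre column, centre row, width, height] in pixels, round what is visible of it).
The state is a dict: "time_s": time; "q": joint angles; "qvel": joint speeds; "joint_efforts": joint torques, N m; "position": TCP position; "tool_rot": TCP orientation; "ft_force": force on the tool from outside, world axes, zero at the start; "wrist_torque": the same for the moment, N m; "grip_width": finger opening in m.
Only numpy, scipy, OpenCV 4.12 (cv2) and the standard library are available. Lean on these libraries where they do the work, as an engineer would, in place of code of your own. Each camera call takes 0.05 s, during which the arm holds its last target.

## Working session

There is one attempt and no reset: what is moved stays moved. The work goes in short steps, Python scripts to look and compute and a shell command to move; the robot and the scene stay as the last step left them, time stands still between calls to the robot, and variables do not carry over. Pictures are saved under pics/ and viewed, and the job is handed in when it is done.

I'll start by looking at the state and the camera pictures.

```bash
mkdir -p pics; cat > h.py <<'E'
import numpy as np, cv2
from rig import observe, get_image, silhouettes, grip_depth
def save(p,name,crop=None,scale=1):
    f=p["frame"][:,:,::-1]
    if crop: f=f[crop[1]:crop[3],crop[0]:crop[2]]
    if scale!=1: f=cv2.resize(f,None,fx=scale,fy=scale,interpolation=cv2.INTER_CUBIC)
    cv2.imwrite("pics/"+name,f)
def ray(p,u,v):
    d=np.array([(u-p["cx"])/p["fx"],(v-p["cy"])/p["fy"],1.0])
    return np.array(p["xyz"]),np.array(p["rotation"])@d
def atz(p,u,v,z):
    o,d=ray(p,u,v); return o+d*(z-o[2])/d[2]
def proj(p,X):
    c=np.array(p["rotation"]).T@(np.array(X)-np.array(p["xyz"]))
    return np.array([p["cx"]+p["fx"]*c[0]/c[2],p["cy"]+p["fy"]*c[1]/c[2]])
E
python3 - <<'E'
from h import *
s=observe(); print(s["time_s"],s["position"],s["tool_rot"],s["ft_force"],s["grip_width"],grip_depth)
for n in ["scene","top","wrist"]:
    p=get_image(n); save(p,n+"0.png"); print(n,p["fx"],p["fy"],p["cx"],p["cy"],p["xyz"],np.round(p["rotation"],4).tolist())
E
```

```text
0.0 [ 0.16239138 -0.52516407  0.23069783] [[ 9.55402288e-01  2.95307382e-01 -1.38414936e-04]
 [ 2.95307253e-01 -9.55401172e-01  1.49228714e-03]
 [ 3.08441616e-04 -1.46660948e-03 -9.99998877e-01]] [-0.28465759 -0.11758445 -0.15540542] 0.08514039850033267 0.0187
scene 448.7355748612841 448.7355748612841 317.8018150601935 192.11258890693907 [ 0.07767629 -0.75470118  0.72985002] [[0.8686, -0.2667, 0.4177], [-0.4951, -0.5018, 0.7093], [0.0205, -0.8228, -0.5679]]
top 482.0994609761796 482.0994609761796 323.7267211551191 196.66339349196974 [0.45207162 0.01538333 1.5051892 ] [[0.0113, -0.9967, 0.0804], [-0.9999, -0.0109, 0.0048], [-0.004, -0.0805, -0.9968]]
wrist 317.3455147241093 317.3455147241093 321.94809047539405 199.3031877197372 [ 0.22590337 -0.50539658  0.37412161] [[0.2956, -0.9226, -0.248], [-0.9553, -0.2857, -0.0757], [-0.0011, 0.2593, -0.9658]]
```

View pics/scene0.png

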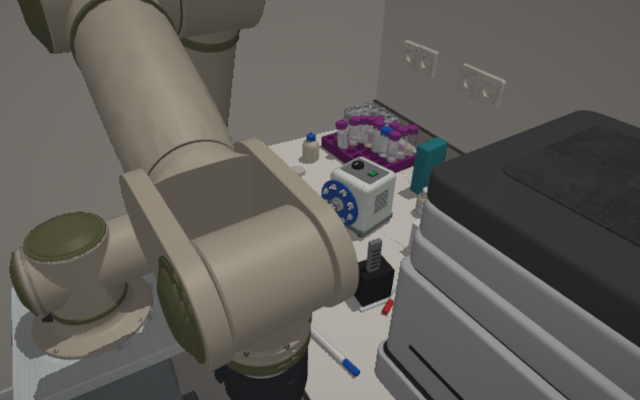

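View pics/top0.png

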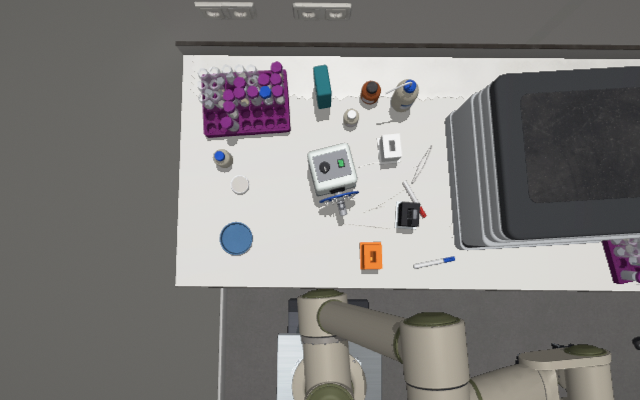

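View pics/wrist0.png

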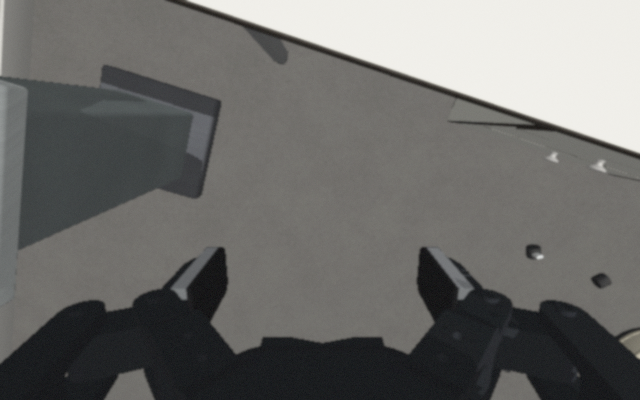

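Look-alikes for the block (top view): black block at (409,214), orange block at (371,256), white block at (391,147). The description says black, so (409,214) it is. I'll check that in a close crop and measure the rest.

```bash
python3 - <<'E'
from h import *
p=get_image("top"); save(p,"top_blk.png",(340,120,460,280),4.5); save(p,"top_rot.png",(290,130,390,230),6)
for n in ["block","pick","rotator","dish","clip","marker_blue","forceps","culture_dish","reagent_3"]:
    for r in silhouettes(n,p)[:3]:
        m=r["pixels"].astype(np.uint8); rr=cv2.minAreaRect(np.argwhere(m)[:,::-1].astype(np.float32)) if m.any() else None
        print(n,round(r["confidence"],2),np.round(r["box"],1),np.round(atz(p,r["box"][0],r["box"][1],0),3),rr)
E
```

```text
block 0.8 [390.9 148.4  25.9  30.9] [ 0.729 -0.188  0.   ] ((389.0, 148.5), (29.0, 24.0), 90.0)
block 0.72 [371.9 256.2  21.6  23.5] [ 0.39  -0.129  0.   ] ((370.5, 255.0), (26.0, 21.0), 90.0)
block 0.57 [408.9 212.9  27.9  28.4] [ 0.526 -0.244  0.   ] ((406.8235168457031, 214.29409790039062), (23.929309844970703, 27.76413345336914), 4.39870548248291)
pick 0.42 [411.5 215.1  12.6   5.2] [ 0.519 -0.252  0.   ] ((412.0, 213.5), (9.0, 8.0), 90.0)
rotator 0.65 [330.9 178.8  52.1  71.2] [0.63  0.001 0.   ] ((335.26812744140625, 180.71890258789062), (70.24015045166016, 44.02733612060547), 75.25643920898438)
dish 0.71 [236.3 237.1  29.3  31.9] [0.444 0.293 0.   ] ((234.9000244140625, 237.70001220703125), (31.622774124145508, 30.990318298339844), 71.56504821777344)
clip 0.33 [330.6 177.1  50.1  68. ] [0.635 0.002 0.   ] ((334.5294494628906, 180.1176300048828), (70.3353271484375, 44.1414794921875), 75.96376037597656)
marker_blue 0.76 [435.6 263.   37.1  13.2] [ 0.371 -0.326  0.   ] ((433.58489990234375, 261.95281982421875), (4.791501998901367, 39.9906120300293), 79.3803482055664)
forceps 0.73 [432.7 264.9  40.6  11.9] [ 0.365 -0.317  0.   ] ((433.0191345214844, 262.62200927734375), (5.866321563720703, 38.93384552001953), 81.11934661865234)
culture_dish 0.57 [238.8 183.6  19.5  18.5] [0.612 0.29  0.   ] ((239.5, 183.5), (19.0, 17.0), 0.0)
reagent_3 0.61 [223.7 157.7  23.5  16.7] [0.693 0.34  0.   ] ((222.5, 158.0), (18.0, 19.0), 90.0)
```

View pics/top_blk.png

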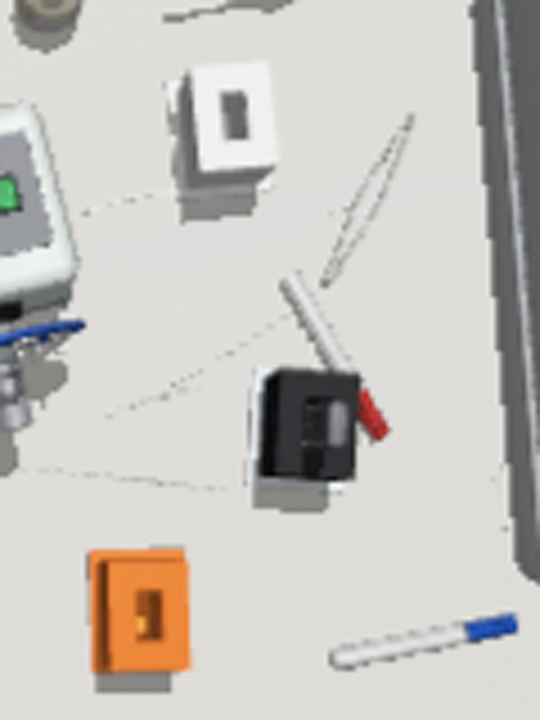

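View pics/top_rot.png

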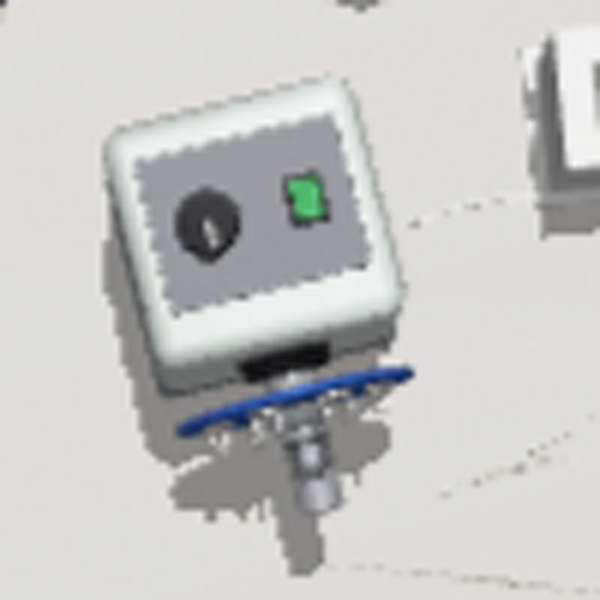

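Crop check: the chosen block is black with the pick's grey handle standing in its slot at about (415,213). Orange (371,256) and white (391,147) are empty decoys. I'm moving the wrist camera above it.

```bash
python3 -m crank '{"slide":[[0.0,0,-0.05],[0.027,-0.05,-0.08],[0.055,-0.09,-0.11],[0.08,-0.13,-0.13],[0.107,-0.176,-0.13],[0.15,-0.185,-0.13],[0.2,-0.19,-0.13],[0.25,-0.196,-0.13]],"roll":[0,0,0,0,0,0,0,0],"grip":[0.085,0.085,0.085,0.085,0.085,0.085,0.085,0.085]}'
python3 - <<'E'
from h import *
s=observe(); print(s["position"])
p=get_image("wrist"); save(p,"w1.png")
E
```

```text
time_s: 1.45
position: [0.3329, -0.268, 0.3622]
tool_rot: [[0.956, 0.295, 0.001], [0.295, -0.956, -0.002], [0.001, 0.002, -1.0]]
ft_force: [0.1, -1.3, 0.4]
grip_width: 0.0851
[ 0.33285171 -0.26802797  0.36219368]
```

View pics/w1.png

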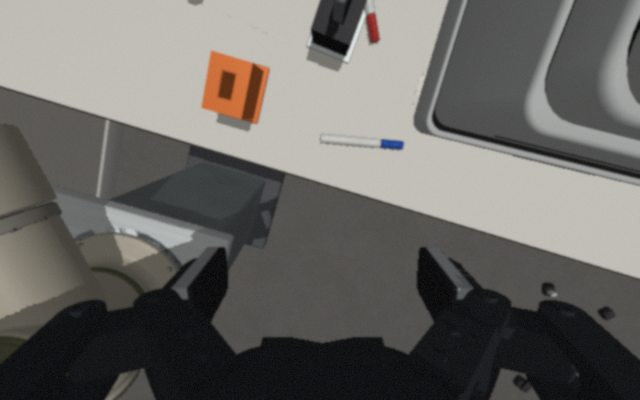

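The block sits at (340,20), at the top edge of the picture, and the orange decoy at (237,88). I'm moving farther forward.

```bash
python3 -m crank '{"slide":[[0.04,0.0,0],[0.08,0.01,0],[0.115,0.02,0],[0.115,0.02,0],[0.115,0.02,0],[0.115,0.02,0],[0.115,0.02,0],[0.115,0.02,0]],"roll":[0.1,0.2,0.297,0.297,0.297,0.297,0.297,0.297],"grip":[0.085,0.085,0.085,0.085,0.085,0.085,0.085,0.085]}'
python3 - <<'E'
from h import *
s=observe(); print(s["position"])
p=get_image("wrist"); save(p,"w2.png"); print(p["xyz"],np.round(p["rotation"],3).tolist())
E
```

```text
time_s: 2.3
position: [0.4469, -0.255, 0.3617]
tool_rot: [[1.0, 0.002, 0.0], [0.002, -1.0, -0.0], [0.0, 0.0, -1.0]]
ft_force: [-0.4, -0.0, -0.4]
grip_width: 0.085
[ 0.44688779 -0.25501735  0.3617318 ]
[ 0.51323774 -0.25417842  0.50509626] [[0.002, -0.966, -0.259], [-1.0, -0.002, -0.001], [0.001, 0.259, -0.966]]
```

View pics/w2.png

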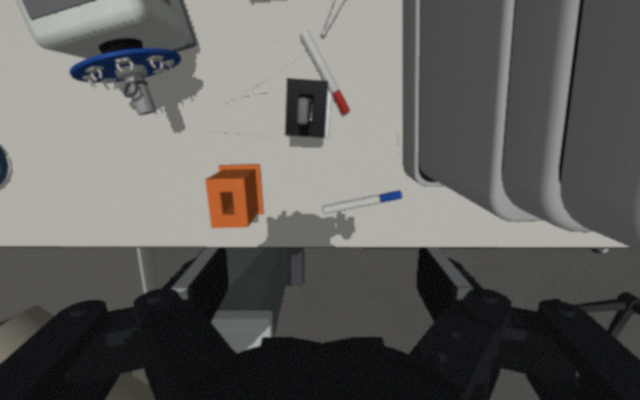

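```bash
python3 - <<'E'
from h import *
p=get_image("wrist"); save(p,"w2b.png",(265,60,365,150),7); save(p,"w2r.png",(50,20,200,130),5)
print(p["cx"],p["cy"],p["fx"])
E
```

```text
321.94809047539405 199.3031877197372 317.3455147241093
```

View pics/w2b.png

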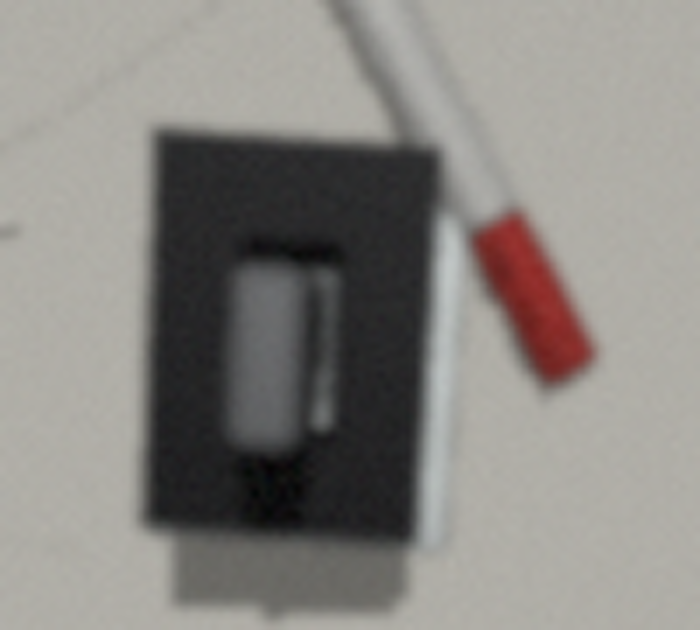

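View pics/w2r.png

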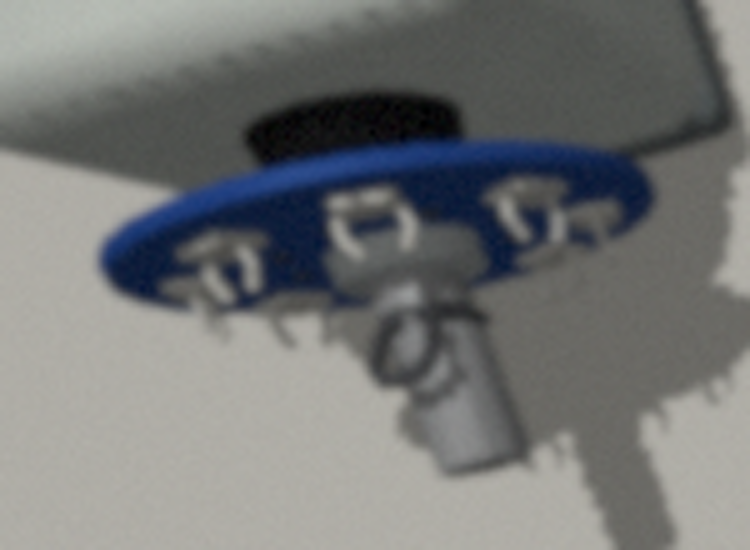

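```bash
python3 - <<'E'
from h import *
p=get_image("wrist")
b=np.array([(155,130),(440,148),(413,545),(145,525)])/7+[265,60]
B=np.array([atz(p,*q,0.084) for q in b]); print(np.round(B,4),B.mean(0))
print("edges",[np.linalg.norm(B[i]-B[(i+1)%4]).round(4) for i in range(4)])
print("yaw",[np.degrees(np.arctan2(*( (B[i]-B[j])[[1,0]]))) for i,j in((0,3),(1,2))], [np.degrees(np.arctan2(-(B[j]-B[i])[0],-(B[j]-B[i])[1]))*-1 for i,j in((0,1),(3,2))])
h=np.array([(230,262),(303,265),(298,448),(228,447)])/7+[265,60]
H=np.array([atz(p,*q,0.156) for q in h]); print(np.round(H,4),H.mean(0))
print("edges",[np.linalg.norm(H[i]-H[(i+1)%4]).round(4) for i in range(4)])
print("yaw",[np.degrees(np.arctan2(*( (H[i]-H[j])[[1,0]]))) for i,j in((0,3),(1,2))])
E
```

```text
[[ 0.5562 -0.2109  0.084 ]
 [ 0.5533 -0.2617  0.084 ]
 [ 0.4836 -0.2571  0.084 ]
 [ 0.4871 -0.2073  0.084 ]] [ 0.52005273 -0.23423878  0.084     ]
edges [np.float64(0.0508), np.float64(0.0699), np.float64(0.05), np.float64(0.0692)]
yaw [np.float64(-3.0244436824611887), np.float64(-3.7124462007860157)] [np.float64(-3.253438330119541), np.float64(-4.057853437512687)]
[[ 0.5303 -0.229   0.156 ]
 [ 0.5299 -0.24    0.156 ]
 [ 0.5033 -0.239   0.156 ]
 [ 0.5034 -0.2283  0.156 ]] [ 0.516731   -0.23407016  0.156     ]
edges [np.float64(0.0109), np.float64(0.0267), np.float64(0.0107), np.float64(0.027)]
yaw [np.float64(-1.631658740382078), np.float64(-2.1349247156539053)]
```

Block: centre (0.520,-0.234), yaw about -3.4°, edges 70×51 mm, which matches the 70×52 given. The handle's top is at (0.517,-0.234). I'm going above it.

```bash
python3 -m crank '{"slide":[[0.035,-0.01,0.02],[0.071,-0.021,0.05],[0.071,-0.021,0.1],[0.071,-0.021,0.14],[0.071,-0.021,0.165],[0.071,-0.021,0.165],[0.071,-0.021,0.165],[0.071,-0.021,0.165]],"roll":[0.03,0.052,0.052,0.052,0.052,0.052,0.052,0.052],"grip":[0.085,0.07,0.06,0.06,0.06,0.06,0.06,0.06]}' 60
python3 - <<'E'
from h import *
p=get_image("wrist"); save(p,"w3.png"); s=observe(); print(s["position"],s["ft_force"])
E
```

```text
time_s: 3.25
position: [0.5191, -0.2342, 0.1983]
tool_rot: [[0.999, -0.049, 0.003], [-0.049, -0.999, -0.002], [0.003, 0.002, -1.0]]
ft_force: [-0.7, 0.4, 0.2]
grip_width: 0.0601
[ 0.51907662 -0.23412692  0.19822806] [-0.61825261  0.21310827 -0.42564576]
```

View pics/w3.png

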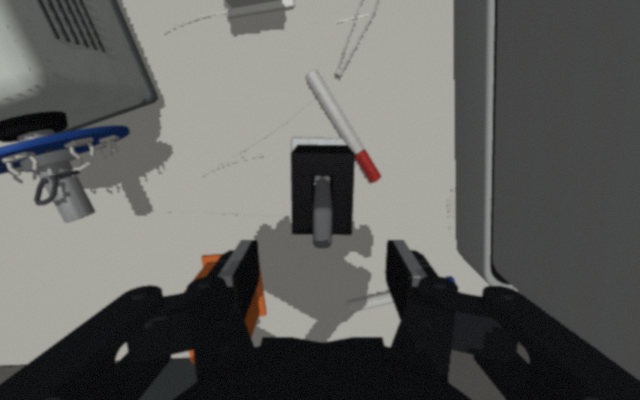

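The handle, at (322,215), is centred between the fingers (centre column about 322). I'll descend and close.

```bash
python3 -m crank '{"slide":[[-0.001,0,0.04],[-0.001,0,0.08],[-0.001,0,0.101],[-0.001,0,0.101],[-0.001,0,0.101],[-0.001,0,0.101],[-0.001,0,0.101],[-0.001,0,0.101]],"roll":[0,0,0,0,0,0,0,0],"grip":[0.06,0.06,0.06,0.03,0.0,0.0,0.0,0.0]}' 60
python3 - <<'E'
from h import *
p=get_image("wrist"); save(p,"w4.png")
E
```

```text
time_s: 4.1
position: [0.5184, -0.2342, 0.0972]
tool_rot: [[0.999, -0.049, 0.003], [-0.049, -0.999, -0.002], [0.003, 0.002, -1.0]]
ft_force: [-0.5, -0.2, 7.6]
grip_width: 0.0116
```

View pics/w4.png

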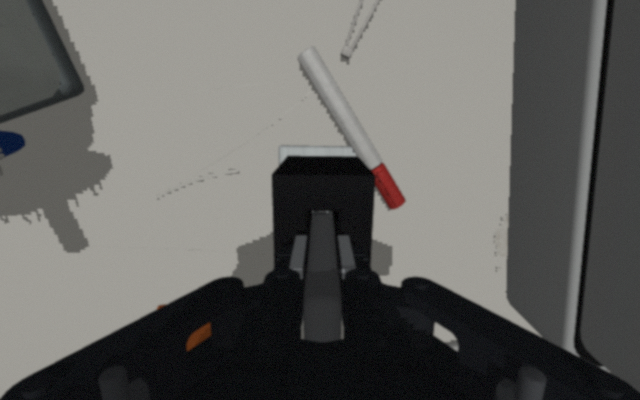

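```bash
python3 -m crank '{"slide":[[0,0,0],[0,0,-0.01],[0,0,-0.03],[0,0,-0.06],[0,0,-0.1],[0,0,-0.14],[0,0,-0.17],[0,0,-0.17]],"roll":[0,0,0,0,0,0,0,0],"grip":[0,0,0,0,0,0,0,0]}' 90
python3 - <<'E'
from h import *
p=get_image("wrist"); save(p,"w5.png");p=get_image("scene"); save(p,"s5.png")
s=observe();print(s["ft_force"],s["wrist_torque"])
E
```

```text
time_s: 4.95
position: [0.5183, -0.2341, 0.2706]
tool_rot: [[0.999, -0.049, 0.007], [-0.049, -0.999, -0.005], [0.007, 0.005, -1.0]]
ft_force: [0.1, -0.2, -0.8]
grip_width: 0.011
[ 0.32840131 -0.27314053 -1.38368759] [-0.02625203  0.02605742 -0.07076775]
```

View pics/w5.png

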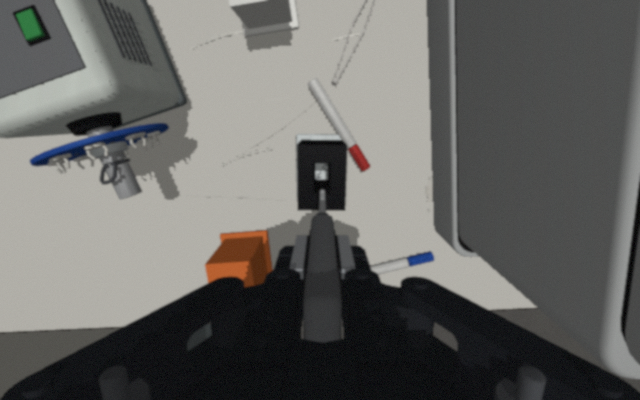

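View pics/s5.png

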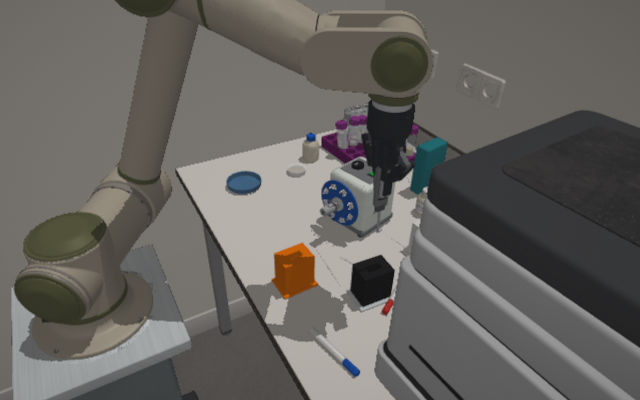

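```bash
python3 - <<'E'
from h import *
p=get_image("wrist"); save(p,"w5c.png",(280,120,370,270),4); save(p,"w5r.png",(20,80,180,220),5)
R=np.array(p["rotation"]);print(p["xyz"],np.round(R,3).tolist())
s=observe(); T=np.array(s["tool_rot"]); P=np.array(s["position"]); o=P-T[:,2]*0  # pick origin 91mm along tool z
for z in (0.091-0.004,0.091):
  for x in(0,0.0042,0.0095): print(x,z,proj(p,P+T[:,2]*z+T[:,0]*x))
E
```

```text
[ 0.5834918  -0.23592465  0.40917404] [[-0.049, -0.965, -0.259], [-0.999, 0.047, 0.012], [0.001, 0.259, -0.966]]
0 0.087 [322.43227094 205.08834976]
0.0042 0.087 [322.43600616 199.7415309 ]
0.0095 0.087 [322.44076809 192.92500075]
0 0.091 [322.41734042 203.65893795]
0.0042 0.091 [322.42094996 198.39061048]
0.0095 0.091 [322.42555094 191.67523765]
```

View pics/w5c.png

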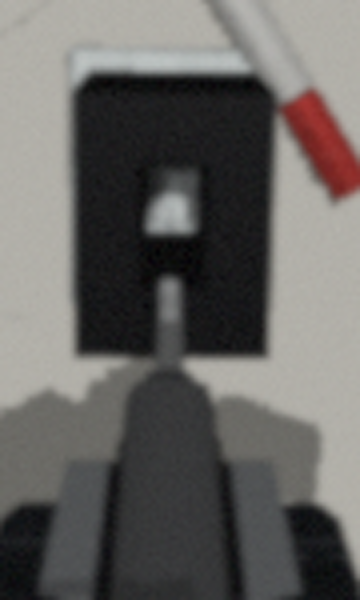

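View pics/w5r.png

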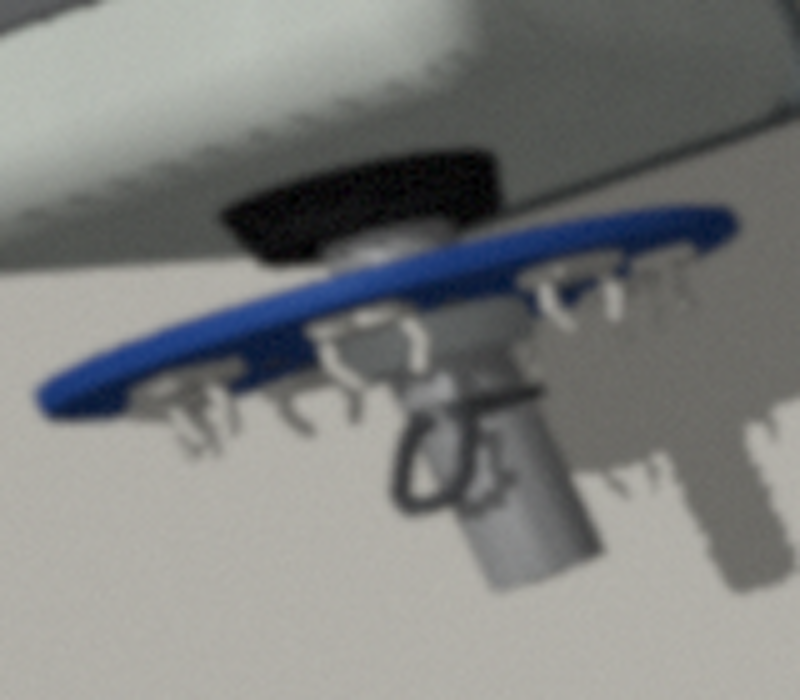

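The toe ends at (322.5,189), on the forward side of the axis (predicted about (322,193) for a toe pointing +x, against 201 for the other way round). So it points along tool +x. The pry loop shows at (105,172), leaning towards the nose. I'll estimate the rotator next.

```bash
python3 - <<'E'
from h import *
p=get_image("top")
for c in [(323,505),(300,420),(288,385)]:
    print(atz(p,290+c[0]/6,130+c[1]/6,0.1))
p=get_image("wrist")
# nose end centre, top line approx
for c in [(548,572),(470,390),(440,330)]:
    print(atz(p,20+c[0]/5,80+c[1]/5,0.103))
E
```

```text
[ 0.51487875 -0.03697263  0.1       ]
[ 0.55616454 -0.02544522  0.1       ]
[ 0.57320879 -0.01944961  0.1       ]
[ 0.51551289 -0.04163185  0.103     ]
[ 0.55200329 -0.03413597  0.103     ]
[ 0.56359785 -0.03094733  0.103     ]
```

```bash
python3 -m crank '{"slide":[[-0.02,-0.03,0],[-0.04,-0.07,0],[-0.06,-0.11,0.005],[-0.08,-0.145,0.01],[-0.09,-0.171,0.02],[-0.09,-0.171,0.02],[-0.09,-0.171,0.02],[-0.09,-0.171,0.02]],"roll":[-0.05,-0.12,-0.19,-0.25,-0.293,-0.293,-0.293,-0.293],"grip":[0,0,0,0,0,0,0,0]}' 90
python3 - <<'E'
from h import *
p=get_image("wrist"); save(p,"w6.png");s=observe();print(s["ft_force"],s["wrist_torque"])
save(p,"w6r.png",(240,0,400,110),5)
p=get_image("scene"); save(p,"s6.png",(280,130,440,250),5)
E
```

```text
time_s: 6.0
position: [0.4365, -0.0592, 0.2452]
tool_rot: [[0.971, 0.24, -0.0], [0.24, -0.971, -0.0], [-0.0, 0.0, -1.0]]
ft_force: [-0.6, -0.4, -0.6]
grip_width: 0.0109
[-0.1680535  -0.07534946 -0.1560696 ] [ 0.04599404  0.05001792 -0.00401534]
```

View pics/w6.png

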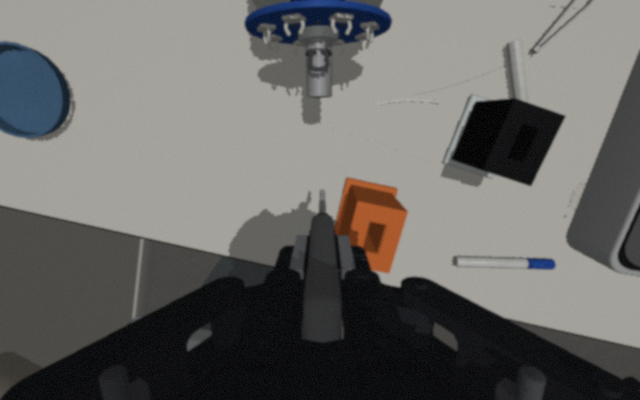

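View pics/w6r.png

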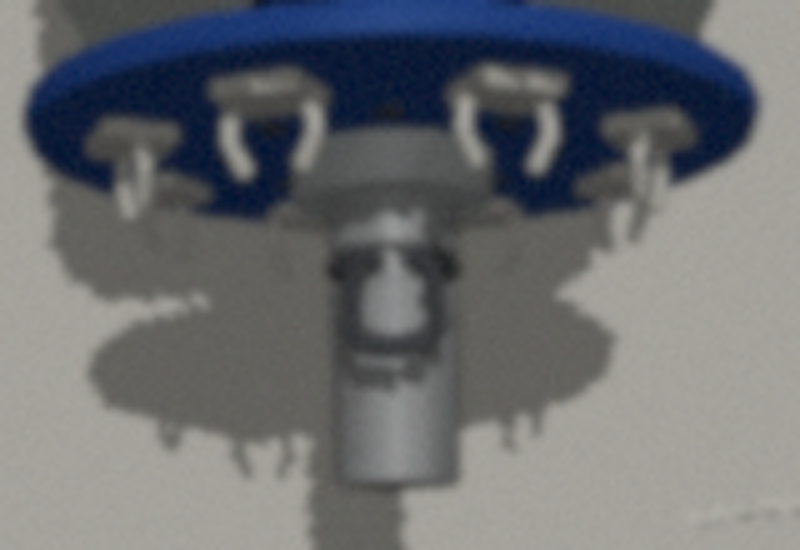

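View pics/s6.png

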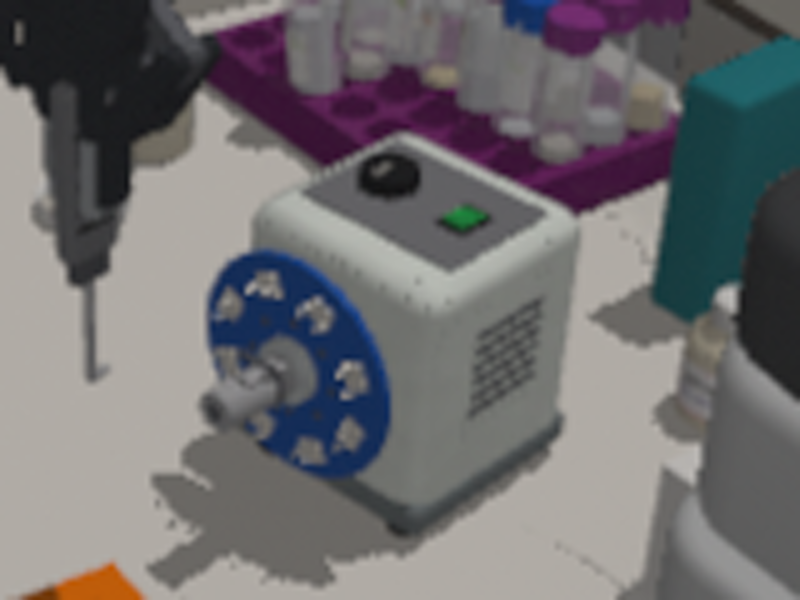

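```bash
python3 - <<'E'
from h import *
p=get_image("wrist")
f=lambda c,z: atz(p,240+c[0]/5,c[1]/5,z)
N=f((400,478),0.095); G=f((394,262),0.097)
L0=f((342,470),.095);R0=f((458,470),.095);L1=f((333,275),.095);R1=f((457,275),.095)
for a in (N,G,L0,R0,L1,R1): print(np.round(a,4))
print("width",np.linalg.norm(L0-R0),np.linalg.norm(L1-R1),"len",np.linalg.norm((N-G)[:2]))
A=(L0+R0)/2;B=(L1+R1)/2;d=B-A;print("yaw",np.degrees(np.arctan2(d[1],d[0])), np.degrees(np.arctan2((G-N)[1],(G-N)[0])))
# disc edges: front face of disc 18mm behind groove, at axle height: widest points crop (28,105),(757,105)
DL=f((28,112),.095);DR=f((757,100),.095);print("disc",np.linalg.norm(DL-DR),(DL+DR)/2, np.degrees(np.arctan2(-(DR-DL)[0],(DR-DL)[1]))) 
s=observe();T=np.array(s["tool_rot"])
yaw=np.radians(13.5)
for yawd in (12,13.5,15):
  u=np.array([np.cos(np.radians(yawd)),np.sin(np.radians(yawd)),0]);g=np.array([N[0],N[1],.095])+u*.0285
  q=lambda x,z:(proj(p,g+u*x+[0,0,z])-[240,0])*5
  print(yawd,g,"groove top back/front",q(.0025,.008),q(-.0025,.008),"hubface top",q(.01,.017),"nose top",q(-.0285,.011))
  for t in (0,15,30,45):
    t=np.radians(t); print(np.degrees(t),q(-.016*np.sin(t),.0098+.016*np.cos(t)))
E
```

```text
[ 0.5157 -0.0375  0.095 ]
[ 0.5491 -0.0283  0.097 ]
[ 0.5146 -0.0273  0.095 ]
[ 0.5195 -0.0471  0.095 ]
[ 0.545  -0.0185  0.095 ]
[ 0.5501 -0.0391  0.095 ]
width 0.02039889928253862 0.021163448330446654 len 0.03469055226383955
yaw 15.35613165333369 15.468944913593155
disc 0.12134216666663217 [ 0.57262222 -0.02219306  0.095     ] -165.24615944034812
12 [ 0.54358538 -0.03159673  0.095     ] groove top back/front [405.62155155 279.38682017] [404.64746209 311.80595436] hubface top [407.02129679 218.48858652] nose top [399.62787498 474.37460812]
0.0 [404.8354186  276.56703162]
14.999999999999998 [403.9890747  305.80326805]
29.999999999999996 [403.23616908 333.70360924]
45.0 [402.63195247 358.15828494]
13.5 [ 0.54342072 -0.03086902  0.095     ] groove top back/front [400.73737464 279.28023125] [400.57112486 311.71744659] hubface top [400.70037653 218.3493284 ] nose top [399.62787498 474.37460812]
0.0 [400.04450785 276.46243224]
14.999999999999998 [399.92066225 305.71484919]
29.999999999999996 [399.84695796 333.63027445]
45.0 [399.82760135 358.09783941]
15 [ 0.54323706 -0.03014587  0.095     ] groove top back/front [395.85242721 279.31215072] [396.49415582 311.74397117] hubface top [394.378437   218.39097356] nose top [399.62787498 474.37460812]
0.0 [395.25285664 276.49375389]
14.999999999999998 [395.85163065 305.74134344]
29.999999999999996 [396.45723797 333.65226303]
45.0 [397.02283359 358.11597364]
```

The yaw comes out at about 15°, and the axle already lies in my tool's plane. The distance from nose to ring measures oddly long, though, so I'll step closer along the axle, staying above it, for a second view.

```bash
python3 -m crank '{"slide":[[0.015,0,-0.01],[0.035,-0.001,-0.015],[0.055,-0.001,-0.015],[0.07,-0.0015,-0.015],[0.07,-0.0015,-0.015],[0.07,-0.0015,-0.015],[0.07,-0.0015,-0.015],[0.07,-0.0015,-0.015]],"roll":[-0.01,-0.02,-0.02,-0.02,-0.02,-0.02,-0.02,-0.02],"grip":[0,0,0,0,0,0,0,0]}' 90
python3 - <<'E'
from h import *
p=get_image("wrist"); save(p,"w7r.png",(250,60,400,220),5);s=observe();print(s["ft_force"],s["wrist_torque"])
print(p["xyz"],np.round(p["rotation"],3).tolist())
p=get_image("scene"); save(p,"s7.png",(280,130,400,230),6)
E
```

```text
time_s: 6.95
position: [0.5031, -0.0403, 0.2605]
tool_rot: [[0.966, 0.26, 0.0], [0.26, -0.966, -0.0], [0.0, 0.0, -1.0]]
ft_force: [-0.0, -0.2, -0.9]
grip_width: 0.011
[ 0.74155307  0.36761129 -0.79272226] [-0.04763303  0.05729633  0.02361082]
[ 0.56727237 -0.02258202  0.40380073] [[0.26, -0.932, -0.25], [-0.965, -0.251, -0.068], [0.0, 0.26, -0.966]]
```

View pics/w7r.png

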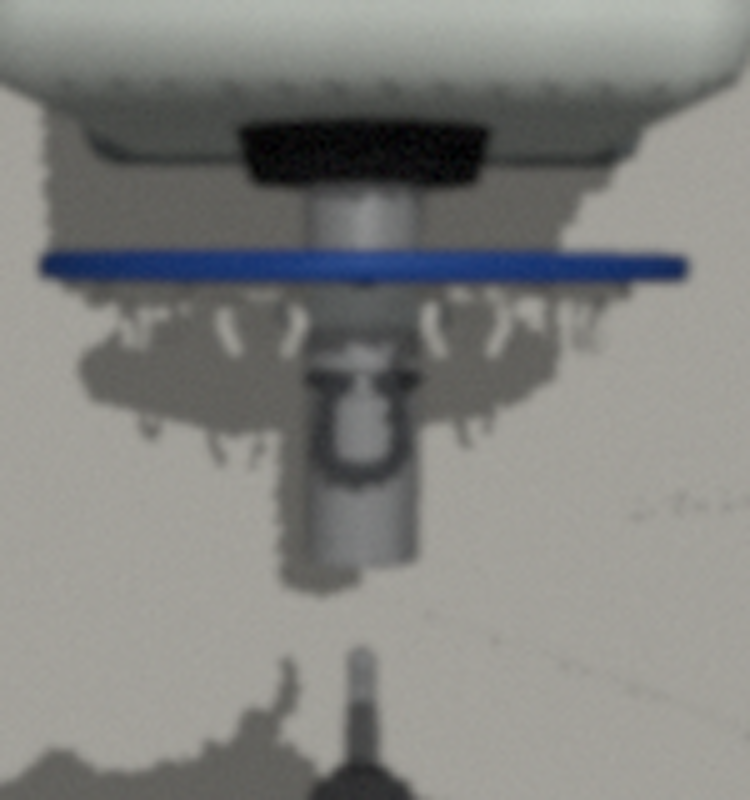

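View pics/s7.png

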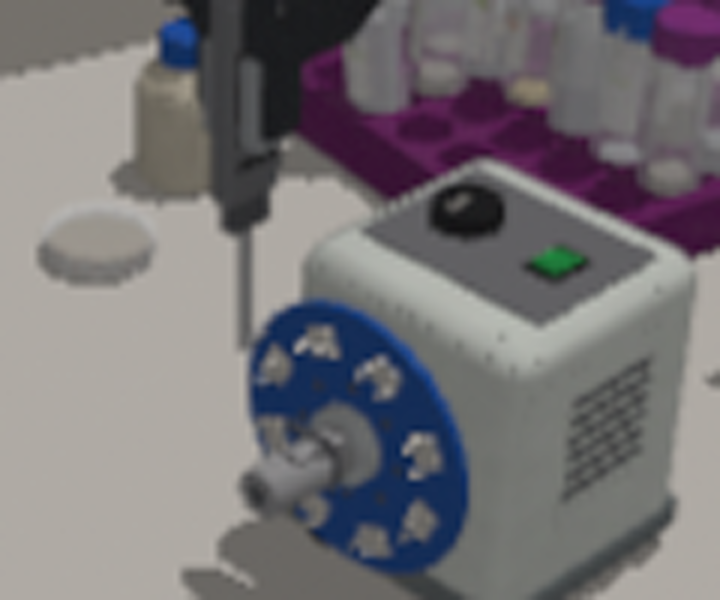

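```bash
python3 - <<'E'
from h import *
p=get_image("wrist")
inv=lambda c:(250+c[0]/5,60+c[1]/5)
N=atz(p,*inv((365,562)),0.097);print("nose",N)
Rg=atz(p,*inv((363,380)),0.105);print("ringbar",Rg, np.linalg.norm((Rg-N)[:2]))
D=atz(p,*inv((363,283)),0.150);print("disc front top", D,np.linalg.norm((D-N)[:2]))
H=atz(p,*inv((363,335)),0.112);print("hub front top", H,np.linalg.norm((H-N)[:2]))
B=atz(p,*inv((362,215)),0.1); N2=atz(p,*inv((365,540)),0.1);d=B-N2;print("yaw",np.degrees(np.arctan2(d[1],d[0])))
u=np.array([np.cos(np.radians(15.2)),np.sin(np.radians(15.2)),0])
g=np.array([N[0],N[1],.095])+u*.0285
q=lambda x,z:(proj(p,g+u*x+[0,0,z])-[250,60])*5
print(g,"nose top/mid",q(-.0285,.011),q(-.0285,0),"ringtop",q(0,.0098),"hub",q(.01,.017),"disc top",q(.018,.06),q(.018,0))
for t in (0,15,30,37,45):
    t=np.radians(t); print(np.degrees(t),q(-.016*np.sin(t),.0098+.016*np.cos(t)))
s=observe();T=np.array(s["tool_rot"]);P=np.array(s["position"])
for z in (.086,.091): print("toe",(proj(p,P+T[:,2]*z+T[:,0]*.0095)-[250,60])*5)
E
```

```text
nose [ 0.51445547 -0.0379496   0.097     ]
ringbar [ 0.54865713 -0.02827265  0.105     ] 0.0355442959905988
disc front top [ 0.565725   -0.02354654  0.15      ] 0.05325422817845956
hub front top [ 0.55675736 -0.02606448  0.112     ] 0.0439397961629893
yaw 15.679920252584358
[ 0.54195844 -0.0304772   0.095     ] nose top/mid [365.16821648 570.39617646] [364.96388908 560.19759835] ringtop [365.03042303 418.37507936] hub [365.13048913 365.90039108] disc top [366.1138851  328.89220511] [364.77228235 317.5999924 ]
0.0 [365.35429266 426.53766187]
14.999999999999998 [365.35941947 449.78935557]
29.999999999999996 [365.34115962 470.47619034]
37.0 [365.32512904 478.81390661]
45.0 [365.30150729 487.09246922]
toe [361.6626732  666.09014757]
toe [361.61578081 658.15593478]
```

The distances behind the nose don't fit the sizes given when I read them by eye, so I'll read the pixel profile along the axle's centre line instead.

```bash
python3 - <<'E'
from h import *
p=get_image("wrist")
f=p["frame"].astype(int)
g=f.sum(2)//3
for v in range(100,195): print(v,(v-60)*5,g[v,311:336:2], f[v,322])
E
```

```text
100 200 [ 77  86  95 100  97 106 128 122 103 103  96  78  88] [119 120 120]
101 205 [ 78  90 101 109 113 126 137 128 115 109 102  84  88] [134 135 134]
102 210 [ 79  91 104 111 119 133 139 128 119 112 104  87  90] [136 137 138]
103 215 [ 81  91 104 110 120 133 140 129 120 112 104  88  88] [138 139 139]
104 220 [ 82  91 104 111 118 132 139 132 119 113 104  90  89] [136 137 138]
105 225 [ 77  92 103 111 119 133 139 131 119 113 102  90  91] [138 139 139]
106 230 [ 79  92 103 112 120 134 138 131 121 115 103  87  90] [139 138 138]
107 235 [ 80  90 103 113 121 130 135 128 118 111 104  89  88] [137 138 139]
108 240 [ 80  91  98 108 118 129 135 126 117 110 101  88  88] [134 136 138]
109 245 [ 76  85  93 102 107 116 124 115 109 102  95  83  82] [119 124 131]
110 250 [ 70  76  82  88  93  99 104  97  92  88  86  79  76] [ 86  98 124]
111 255 [73 75 80 83 86 89 94 89 88 87 83 79 77] [ 58  81 132]
112 260 [77 80 82 85 85 88 88 87 86 85 80 80 76] [ 48  78 138]
113 265 [79 76 81 82 81 81 86 82 82 78 80 77 76] [ 45  75 135]
114 270 [71 70 75 73 74 74 75 76 71 73 70 74 67] [ 40  68 126]
115 275 [69 
[... 5248 characters left out ...]
8] [162 160 155]
186 630 [158 158 160 157 159 157 155 157 157 158 159 156 160] [162 160 153]
187 635 [159 159 158 159 158 155 159 159 155 158 158 158 159] [161 160 154]
188 640 [159 160 157 158 156 149 151 157 158 158 157 158 156] [152 150 143]
189 645 [159 159 158 159 151 136 139 154 157 159 162 159 157] [137 137 132]
190 650 [157 155 158 158 141 121 126 151 159 158 158 160 158] [121 122 119]
191 655 [157 157 157 159 135 113 119 141 158 159 160 156 159] [116 117 117]
192 660 [159 159 158 157 131 111 117 137 159 156 158 158 159] [117 117 118]
193 665 [158 157 156 157 130 108 113 136 160 158 159 156 156] [113 114 113]
194 670 [156 158 157 157 129 107 108 137 158 157 158 158 157] [109 108 110]
```

```bash
python3 - <<'E'
from h import *
p=get_image("wrist")
s=observe();P=np.array(s["position"]);T=np.array(s["tool_rot"]);ux,uy=T[:,0],T[:,1]
def al(u,v,z):
    X=atz(p,u,v,z)-P; return np.round([X@ux*1e3,X@uy*1e3],2)
print("P",P)
print("toe end",al(322,189.1,.1725),"shank/toe rows")
for n,v,z in [("crown45",155,.116),("crown30",155,.1187),("crown top edge",152.5,.117),("crown low edge",157.5,.117),("nose",173,.106),("ringbar",136.3,.104),("hubface",125.5,.112),("disc",117,.152)]:
    print(n,al(322.3,v,z))
E
```

```text
P [ 0.50347686 -0.04008604  0.26039603]
toe end [12.22 -0.27] shank/toe rows
crown45 [3.065e+01 1.000e-02]
crown30 [3.098e+01 1.000e-02]
crown top edge [3.302e+01 1.000e-02]
crown low edge [2.852e+01 1.000e-02]
nose [12.33  0.04]
ringbar [4.648e+01 2.000e-02]
hubface [5.653e+01 1.000e-02]
disc [ 6.425e+01 -5.000e-02]
```

The ring bar, hub (10 mm) and disc (18 mm) agree with each other, but the crown and nose read 4–6 mm too far out. I'll triangulate with the earlier view to get the crown's true height.

```bash
python3 - <<'E'
from h import *
p=get_image("wrist"); s=observe();P=np.array(s["position"]);T=np.array(s["tool_rot"])
Rc=T.T@np.array(p["rotation"]); tc=T.T@(np.array(p["xyz"])-P); print(np.round(Rc,4).tolist(),tc)
g=cv2.imread("pics/w6.png").astype(int).mean(2).astype(int)
for v in range(22,102): print(v,g[v,307:334:2])
E
```

```text
[[0.0002, -0.9657, -0.2596], [1.0, 0.0002, 0.0002], [-0.0002, -0.2596, 0.9657]] [ 0.06649358 -0.00040425 -0.14334443]
22 [ 31  30  32  33  28  27  32  27  29  31  27  46 118 148]
23 [ 29  32  28  32  32  33  32  30  34  31  28  46 123 147]
24 [ 39  38  37  42  43  47  46  45  44  41  40  51 127 147]
25 [ 41  46  52  61  66  68  67  66  62  64  58  57 123 142]
26 [ 63  67  74  80  84  83  89  86  85  83  76  71 116 141]
27 [ 78  82  84  91  94  97  96  92  94  90  85  81 109 142]
28 [ 83  85  87  91  96  98  96  95  93  89  85  84 100 142]
29 [ 84  87  88  94  94  97  96  96  93  90  86  86  93 136]
30 [ 83  85  89  92  95  98  97  94  93  87  85  85  90 124]
31 [ 86  88  92  94  94  96  98  96  90  88  86  85  87 112]
32 [ 84  88  93  92  96  99  95  95  89  85  88  87  84 104]
33 [87 86 90 91 93 97 97 94 90 87 88 87 85 93]
34 [85 89 90 91 95 97 94 91 87 87 86 85 85 86]
35 [83 86 87 91 89 88 88 86 84 83 83 84 84 81]
36 [82 81 82 79 80 78 77 75 74 75 77 77 81 77]
37 [73 74 73 71 73 73 74 70 71 72 71 70 71 76]
38 [68 68 68 69 72 73 75 73 69 68 69 68 68 69]
39 [66 67 71 73 74 79 78 74 7
[... 3003 characters left out ...]
40 131 119 105  94 110 156]
91 [ 85  94 107 117 130 138 144 137 129 118 104  94 110 155]
92 [ 83  94 110 117 129 138 144 138 129 121 104  95 108 154]
93 [ 81  97 107 120 125 138 144 138 128 120 103  93 110 154]
94 [ 82  95 105 114 125 133 140 131 123 114 102  92 109 152]
95 [ 85  90 101 108 114 120 125 119 112 105  97  92 111 155]
96 [ 85  87  85  88  91  91  93  98  99  98  96 101 128 157]
97 [ 90  87  84  79  76  73  78 102 112 119 118 128 144 161]
98 [ 94  91  90  88  82  79  93 132 144 148 147 152 155 161]
99 [ 97  95  96  94  94  90 104 149 157 159 158 159 161 161]
100 [ 98  96  99  95  96  97 109 152 161 160 161 159 162 160]
101 [ 98  95  97  98  96  98 107 145 160 159 157 161 161 160]
```

```bash
python3 - <<'E'
from h import *
p7=get_image("wrist"); s=observe();P=np.array(s["position"]);T=np.array(s["tool_rot"])
Rc=T.T@np.array(p7["rotation"]); tc=T.T@(np.array(p7["xyz"])-P)
T6=np.array([[.971,.24,0],[.24,-.971,0],[0,0,-1]]);P6=np.array([.4365,-.0592,.2452])
p6=dict(p7);p6["rotation"]=T6@Rc;p6["xyz"]=P6+T6@tc
def tri(a,b):
    o1,d1=ray(p6,*a);o2,d2=ray(p7,*b)
    A=np.stack([d1,-d2],1);t=np.linalg.lstsq(A,o2-o1,rcond=None)[0]
    x1=o1+d1*t[0];x2=o2+d2*t[1];return (x1+x2)/2,np.linalg.norm(x1-x2)
u=T[:,0]
base=None
for n,a,b in [("ringbar",(319,51.7),(322.3,136.3)),("crown",(319,68.7),(322.3,155)),("nose top",(320,95.5),(322.5,173)),("disc front top",(319,5),(322,117)),("hub front top",(319,36),(322.3,125.5))]:
    X,e=tri(a,b); 
    if base is None: base=X
    print(n,np.round(X,4),"along from ring %.1f mm"%((X-base)@u*1e3),"err %.4f"%e)
E
```

```text
ringbar [ 0.5486 -0.0283  0.1038] along from ring 0.0 mm err 0.0007
crown [ 0.5338 -0.0321  0.1206] along from ring -15.2 mm err 0.0005
nose top [ 0.5153 -0.0374  0.1042] along from ring -34.5 mm err 0.0006
disc front top [ 0.5659 -0.0239  0.1596] along from ring 17.8 mm err 0.0019
hub front top [ 0.5583 -0.0258  0.1119] along from ring 10.1 mm err 0.0010
```

Triangulation puts the groove 10.1 mm from the hub and 17.8 mm from the disc, both as given. The crown is about 15 mm nose-ward and 12–16 mm above the ring's top, so the lean is around 45°. There is room for the toe under it. I'll lower the toe over the bare nose, stop about 3 mm above it, then feel.

```bash
python3 -m crank '{"slide":[[0.008,0.0,0.005],[0.0125,0.0003,0.02],[0.0125,0.0003,0.035],[0.0125,0.0003,0.047],[0.0125,0.0003,0.055],[0.0125,0.0003,0.059],[0.0125,0.0003,0.06],[0.0125,0.0003,0.06]],"roll":[0,0,0,0,0,0,0,0],"grip":[0,0,0,0,0,0,0,0]}' 90
python3 - <<'E'
from h import *
p=get_image("wrist"); save(p,"w8.png",(250,60,400,220),5);s=observe();print(s["position"],s["ft_force"],s["wrist_torque"])
p=get_image("scene"); save(p,"s8.png",(300,150,400,230),7);print(observe()["ft_force"])
E
```

```text
time_s: 8.1
position: [0.516, -0.0371, 0.2006]
tool_rot: [[0.965, 0.261, 0.001], [0.261, -0.965, -0.0], [0.001, 0.0, -1.0]]
ft_force: [-0.3, -0.0, -0.8]
grip_width: 0.0111
[ 0.51600812 -0.0371078   0.20073435] [ 0.1179642  -0.15252742 -0.01261525] [-0.02201201  0.02827274  0.02119373]
[-0.3968852  -0.3044617  -1.39185405]
```

View pics/w8.png

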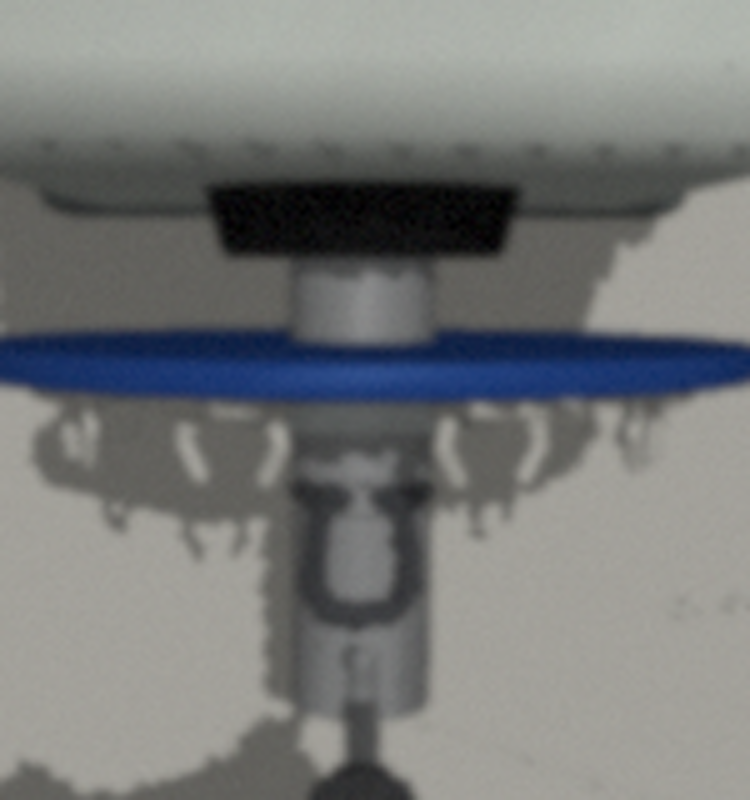

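View pics/s8.png

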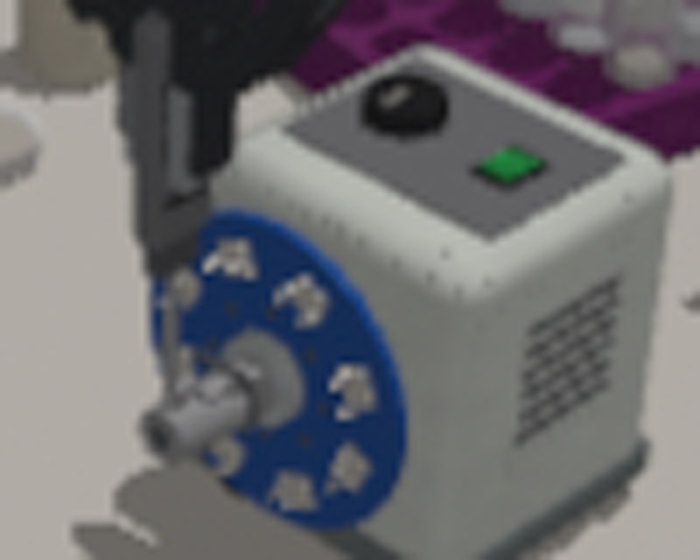

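The toe at crop (360,650) is in line with the loop (centre about 360) and just short of its crown (615). I'll feel downwards slowly.

```bash
python3 -m crank '{"slide":[[0,0,0.0004],[0,0,0.0008],[0,0,0.0012],[0,0,0.0015],[0,0,0.0018],[0,0,0.002],[0,0,0.0022],[0,0,0.0022]],"roll":[0,0,0,0,0,0,0,0],"grip":[0,0,0,0,0,0,0,0]}' 90
```

```text
time_s: 9.0
position: [0.5157, -0.0371, 0.1981]
tool_rot: [[0.965, 0.261, -0.0], [0.261, -0.965, -0.0], [-0.0, -0.0, -1.0]]
ft_force: [-0.5, 0.1, -0.9]
grip_width: 0.0111
```

```bash
python3 -m crank '{"slide":[[0,0,0.0001],[0,0,0.0002],[0,0,0.0003],[0,0,0.0004],[0,0,0.0005],[0,0,0.0006],[0,0,0.0006],[0,0,0.0006]],"roll":[0,0,0,0,0,0,0,0],"grip":[0,0,0,0,0,0,0,0]}' 90
```

```text
time_s: 9.8
position: [0.5157, -0.0371, 0.1975]
tool_rot: [[0.965, 0.261, -0.0], [0.261, -0.965, -0.0], [-0.0, 0.0, -1.0]]
ft_force: [1.0, -0.4, -1.6]
grip_width: 0.0114
```

```bash
python3 -m crank '{"slide":[[0,0,0.0001],[0,0,0.0002],[0,0,0.0003],[0,0,0.0004],[0,0,0.0005],[0,0,0.0006],[0,0,0.0006],[0,0,0.0006]],"roll":[0,0,0,0,0,0,0,0],"grip":[0,0,0,0,0,0,0,0]}' 90
```

```text
time_s: 10.6
position: [0.5159, -0.0371, 0.1972]
tool_rot: [[0.965, 0.261, 0.001], [0.261, -0.965, -0.0], [0.001, 0.0, -1.0]]
ft_force: [-1.0, 1.3, 5.3]
grip_width: 0.0109
```

Contact: +6.5 N at TCP z≈0.1973, so the underside is 91.4 mm below the TCP, as expected. I'll raise 2 mm and slide in under the crown.

```bash
python3 -m crank '{"slide":[[0,0,-0.001],[0,0,-0.002],[0,0,-0.0022],[0.001,0,-0.0022],[0.0025,0,-0.0022],[0.004,0,-0.0022],[0.005,0,-0.0022],[0.005,0,-0.0022]],"roll":[0,0,0,0,0,0,0,0],"grip":[0,0,0,0,0,0,0,0]}' 90
python3 - <<'E'
from h import *
p=get_image("wrist"); save(p,"w9.png",(270,130,380,220),7);s=observe();print(s["position"],s["ft_force"],s["wrist_torque"])
E
```

```text
time_s: 11.4
position: [0.5207, -0.0357, 0.199]
tool_rot: [[0.965, 0.261, -0.0], [0.261, -0.965, 0.0], [-0.0, -0.0, -1.0]]
ft_force: [0.8, 0.4, -0.8]
grip_width: 0.0109
[ 0.5206247  -0.03573801  0.19905221] [-0.22953093  0.14940155 -0.70385948] [ 0.04637046 -0.0239445  -0.01163526]
```

View pics/w9.png

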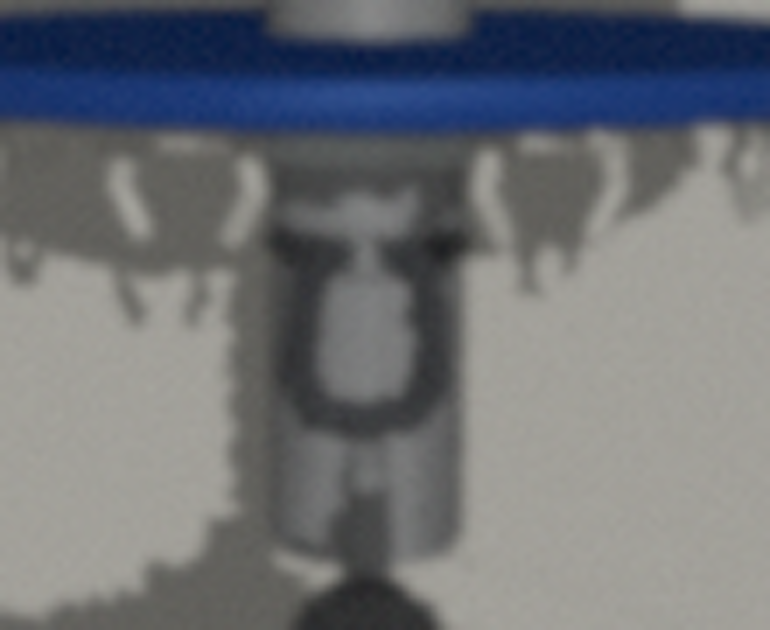

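The toe tip, at crop (366,440), is just reaching under the crown, centred in the loop. I'll carry on.

```bash
python3 -m crank '{"slide":[[0.0006,0,0],[0.0012,0,0],[0.0018,0,0],[0.0024,0,0],[0.003,0,0],[0.0036,0,0],[0.004,0,0],[0.004,0,0]],"roll":[0,0,0,0,0,0,0,0],"grip":[0,0,0,0,0,0,0,0]}' 90
python3 - <<'E'
from h import *
p=get_image("wrist"); save(p,"w10.png",(270,130,380,220),7);s=observe();print(s["position"],s["ft_force"],s["wrist_torque"])
E
```

```text
time_s: 12.25
position: [0.5245, -0.0347, 0.1991]
tool_rot: [[0.965, 0.261, 0.0], [0.261, -0.965, 0.0], [0.0, -0.0, -1.0]]
ft_force: [-1.1, 0.1, -1.0]
grip_width: 0.0109
[ 0.52444416 -0.03471757  0.19908415] [ 0.39914461 -0.43908328 -1.45364149] [-0.02942331  0.02137335  0.02108397]
```

View pics/w10.png

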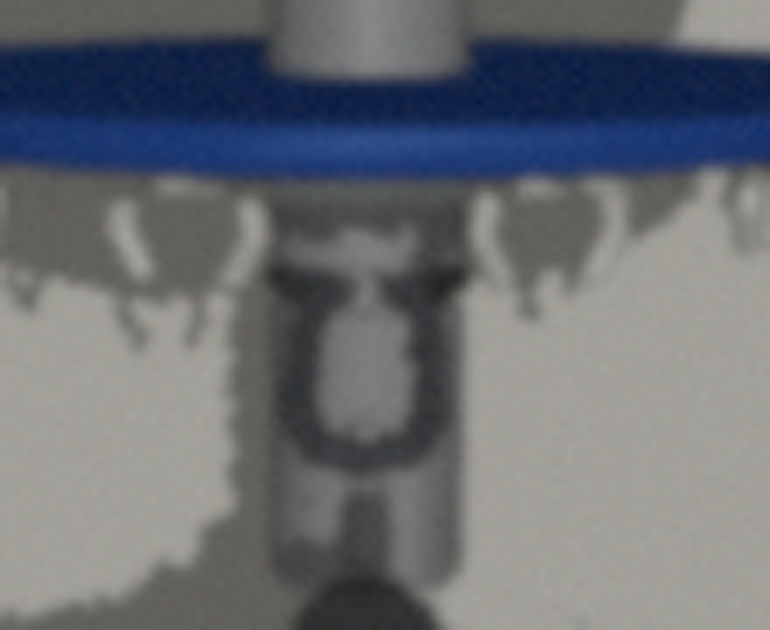

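```bash
python3 -m crank '{"slide":[[0.0003,0,0],[0.0006,0,0],[0.0009,0,0],[0.0012,0,0],[0.0014,0,0],[0.0016,0,0],[0.0016,0,0],[0.0016,0,0]],"roll":[0,0,0,0,0,0,0,0],"grip":[0,0,0,0,0,0,0,0]}' 90
python3 - <<'E'
from h import *
p=get_image("wrist"); save(p,"w11.png",(270,130,380,220),7);s=observe();print(s["position"],s["ft_force"],s["wrist_torque"])
E
```

```text
time_s: 13.1
position: [0.526, -0.0343, 0.1991]
tool_rot: [[0.965, 0.261, 0.0], [0.261, -0.965, -0.0], [0.0, 0.0, -1.0]]
ft_force: [-0.6, -0.2, -0.2]
grip_width: 0.0108
[ 0.52597751 -0.0342771   0.19909539] [ 0.21722094 -0.08024903 -0.6804374 ] [-0.00822177  0.02521935  0.00025445]
```

View pics/w11.png

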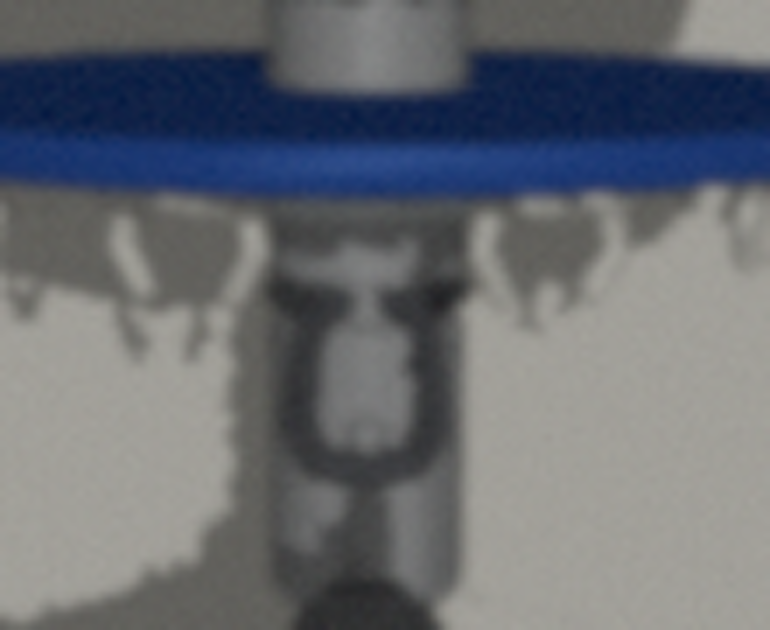

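```bash
python3 -m crank '{"slide":[[0.0002,0,0],[0.0004,0,0],[0.0006,0,0],[0.0008,0,0],[0.001,0,0],[0.0012,0,0],[0.0012,0,0],[0.0012,0,0]],"roll":[0,0,0,0,0,0,0,0],"grip":[0,0,0,0,0,0,0,0]}' 90
python3 - <<'E'
from h import *
p=get_image("wrist"); save(p,"w12.png",(270,130,380,220),7);s=observe();print(s["position"],s["ft_force"],s["wrist_torque"])
E
```

```text
time_s: 13.95
position: [0.5272, -0.034, 0.1991]
tool_rot: [[0.965, 0.261, 0.0], [0.261, -0.965, 0.0], [0.0, -0.0, -1.0]]
ft_force: [0.4, 0.4, -0.1]
grip_width: 0.0107
[ 0.52713468 -0.03397717  0.19910975] [-0.31672716  0.01393859 -0.75348861] [-0.02489579  0.02098928 -0.00191883]
```

View pics/w12.png

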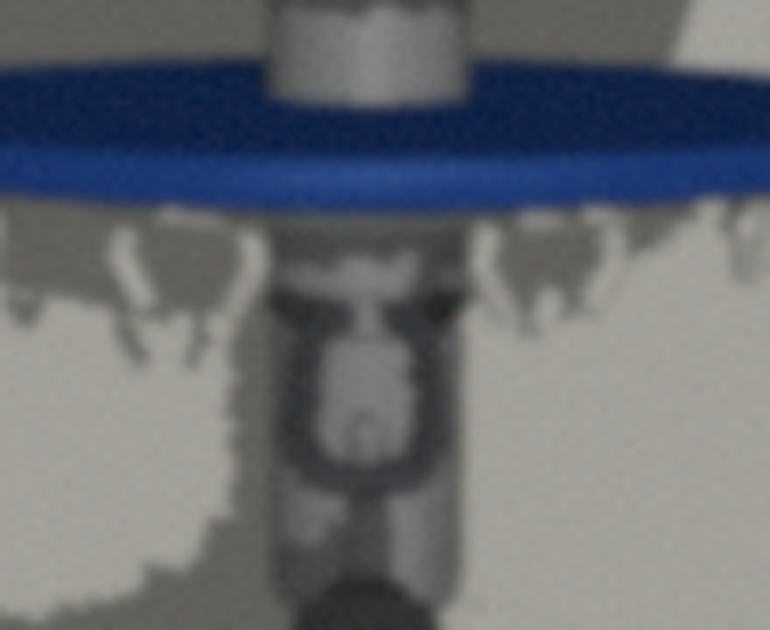

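```bash
python3 -m crank '{"slide":[[0.0002,0,0],[0.0004,0,0],[0.0006,0,0],[0.0008,0,0],[0.001,0,0],[0.001,0,0],[0.001,0,0],[0.001,0,0]],"roll":[0,0,0,0,0,0,0,0],"grip":[0,0,0,0,0,0,0,0]}' 90; python3 -c "
from h import *
get_image('wrist');print(observe()['ft_force'],observe()['wrist_torque'])"
```

```text
time_s: 14.8
position: [0.5281, -0.0337, 0.1991]
tool_rot: [[0.965, 0.261, 0.0], [0.261, -0.965, 0.0], [0.0, -0.0, -1.0]]
ft_force: [-0.4, 0.5, -0.3]
grip_width: 0.0114
[ 8.25261587e-05  2.16900613e-01 -6.76985412e-01] [ 0.04622728  0.02499262 -0.00140779]
```

```bash
python3 -m crank '{"slide":[[0.0002,0,0],[0.0004,0,0],[0.0006,0,0],[0.0008,0,0],[0.001,0,0],[0.001,0,0],[0.001,0,0],[0.001,0,0]],"roll":[0,0,0,0,0,0,0,0],"grip":[0,0,0,0,0,0,0,0]}' 90; python3 -c "
from h import *
p=get_image('wrist');save(p,'w13.png',(270,130,380,220),7);print(observe()['ft_force'],observe()['wrist_torque'])"
```

```text
time_s: 15.65
position: [0.5291, -0.0334, 0.1991]
tool_rot: [[0.965, 0.261, 0.0], [0.261, -0.965, 0.0], [0.0, -0.0, -1.0]]
ft_force: [-0.4, 0.8, -1.3]
grip_width: 0.0107
[-0.00235661 -0.22540161 -0.2535396 ] [-0.06215986  0.00209977  0.00903929]
```

View pics/w13.png

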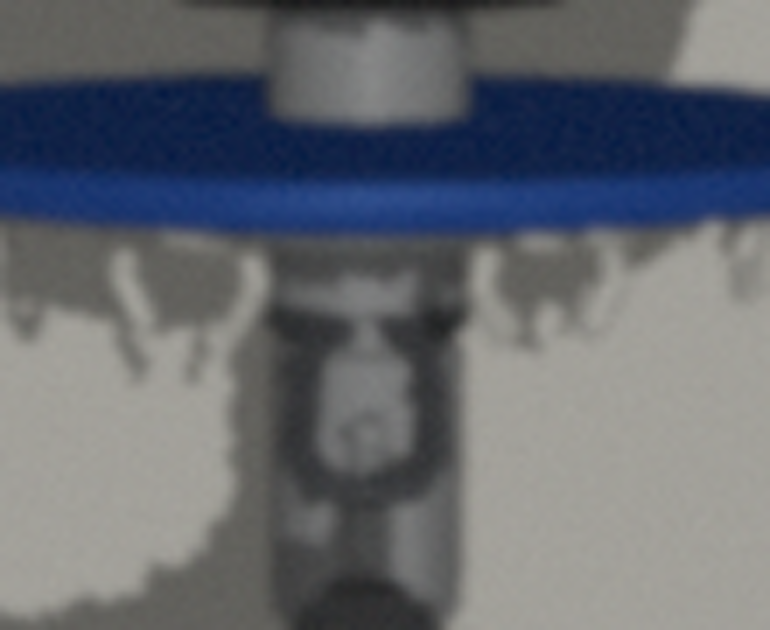

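```bash
python3 -m crank '{"slide":[[0.0002,0,0],[0.0004,0,0],[0.0006,0,0],[0.0008,0,0],[0.001,0,0],[0.001,0,0],[0.001,0,0],[0.001,0,0]],"roll":[0,0,0,0,0,0,0,0],"grip":[0,0,0,0,0,0,0,0]}' 90; python3 -c "
from h import *
p=get_image('wrist');save(p,'w14.png',(270,130,380,220),7);print(observe()['ft_force'],observe()['wrist_torque'])"
```

```text
time_s: 16.5
position: [0.53, -0.0332, 0.1991]
tool_rot: [[0.965, 0.261, -0.0], [0.261, -0.965, -0.0], [-0.0, 0.0, -1.0]]
ft_force: [0.2, -0.2, -0.8]
grip_width: 0.0108
[-1.03939274  0.87452521 -0.89097498] [-0.0476911   0.11167036 -0.01491515]
```

View pics/w14.png

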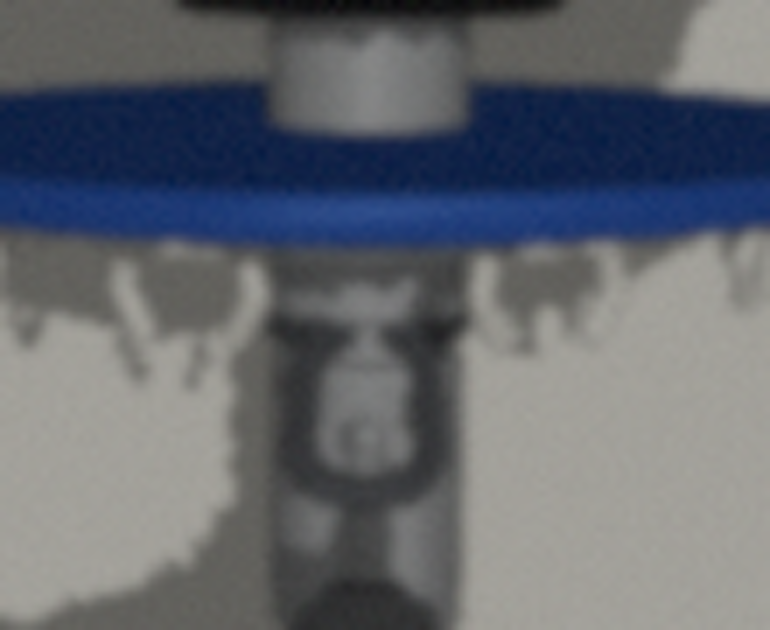

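```bash
python3 -m crank '{"slide":[[0.0002,0,0],[0.0004,0,0],[0.0005,0,0],[0.0006,0,0],[0.0006,0,0],[0.0006,0,0],[0.0006,0,0],[0.0006,0,0]],"roll":[0,0,0,0,0,0,0,0],"grip":[0,0,0,0,0,0,0,0]}' 90; python3 -c "
from h import *
for i in range(3):
  p=get_image('wrist');print(observe()['ft_force'],observe()['wrist_torque'])
save(p,'w15.png',(270,130,380,220),7)"
```

```text
time_s: 17.35
position: [0.5306, -0.033, 0.1991]
tool_rot: [[0.965, 0.261, -0.0], [0.261, -0.965, 0.0], [-0.0, -0.0, -1.0]]
ft_force: [-0.5, -0.5, -1.5]
grip_width: 0.0108
[-1.53086589 -0.40507271 -0.86113138] [-0.09746285  0.13611442 -0.00354977]
[-1.22951313 -0.19614068 -1.71954992] [-0.07417109  0.22767006 -0.00353316]
[-1.45834821  0.56052139 -0.30180718] [-0.05009075  0.24544544 -0.05695219]
```

View pics/w15.png

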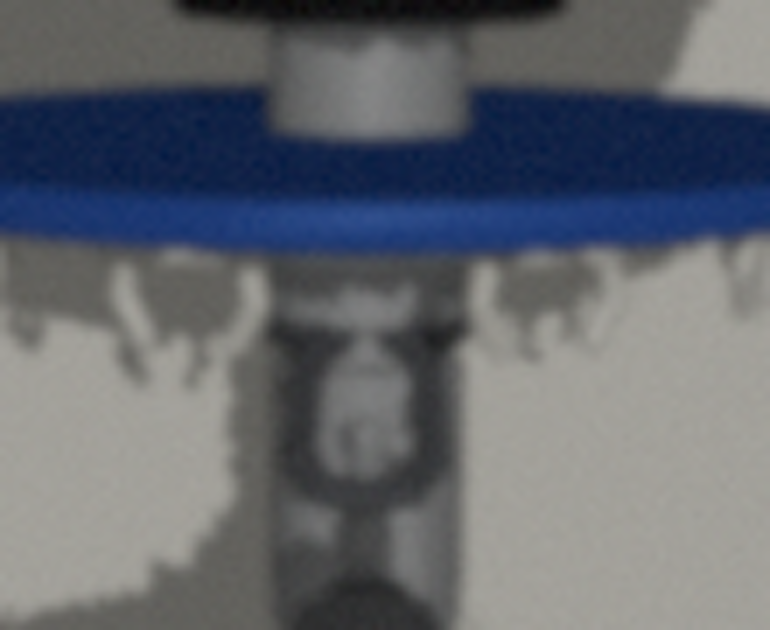

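The shank now touches the crown (Fx about -1.4 N, with the torque rising). I'll ease back 0.2 mm and draw straight up at about 7 mm/s.

```bash
python3 -m crank '{"slide":[[-0.0002,0,-0.0005],[-0.0002,0,-0.001],[-0.0002,0,-0.0016],[-0.0002,0,-0.0022],[-0.0002,0,-0.0028],[-0.0002,0,-0.0034],[-0.0002,0,-0.004],[-0.0002,0,-0.0044]],"roll":[0,0,0,0,0,0,0,0],"grip":[0,0,0,0,0,0,0,0]}' 90
```

```text
time_s: 18.3
position: [0.5304, -0.0331, 0.2036]
tool_rot: [[0.965, 0.261, 0.0], [0.261, -0.965, -0.0], [-0.0, 0.0, -1.0]]
ft_force: [-0.4, -1.3, -0.3]
grip_width: 0.0108
```

```bash
python3 -m crank '{"slide":[[0,0,-0.0005],[0,0,-0.001],[0,0,-0.0015],[0,0,-0.002],[0,0,-0.0026],[0,0,-0.0032],[0,0,-0.0038],[0,0,-0.0044]],"roll":[0,0,0,0,0,0,0,0],"grip":[0,0,0,0,0,0,0,0]}' 90
```

```text
time_s: 19.1
position: [0.5303, -0.0329, 0.2071]
tool_rot: [[0.965, 0.261, -0.001], [0.261, -0.965, 0.001], [-0.001, -0.001, -1.0]]
ft_force: [3.3, 1.2, -12.6]
grip_width: 0.0112
```

The pull is 11.8 N already, so I'll slow down and see whether it is still rising.

```bash
python3 -m crank '{"slide":[[0,0,0],[0,0,-0.0001],[0,0,-0.0002],[0,0,-0.0003],[0,0,-0.0004],[0,0,-0.0005],[0,0,-0.0006],[0,0,-0.0007]],"roll":[0,0,0,0,0,0,0,0],"grip":[0,0,0,0,0,0,0,0]}' 90; python3 -c "
from h import *
p=get_image('wrist');save(p,'w16.png',(270,130,380,220),7);s=observe();print(s['position'],s['ft_force'],s['wrist_torque'])"
```

```text
time_s: 19.9
position: [0.5304, -0.0331, 0.2086]
tool_rot: [[0.965, 0.261, 0.0], [0.261, -0.965, -0.0], [-0.0, 0.0, -1.0]]
ft_force: [2.7, 0.0, -10.5]
grip_width: 0.011
[ 0.53041766 -0.03309509  0.20859511] [  2.43404679   0.84521874 -10.51844724] [ 0.14189236 -0.69484785  0.05117318]
```

View pics/w16.png

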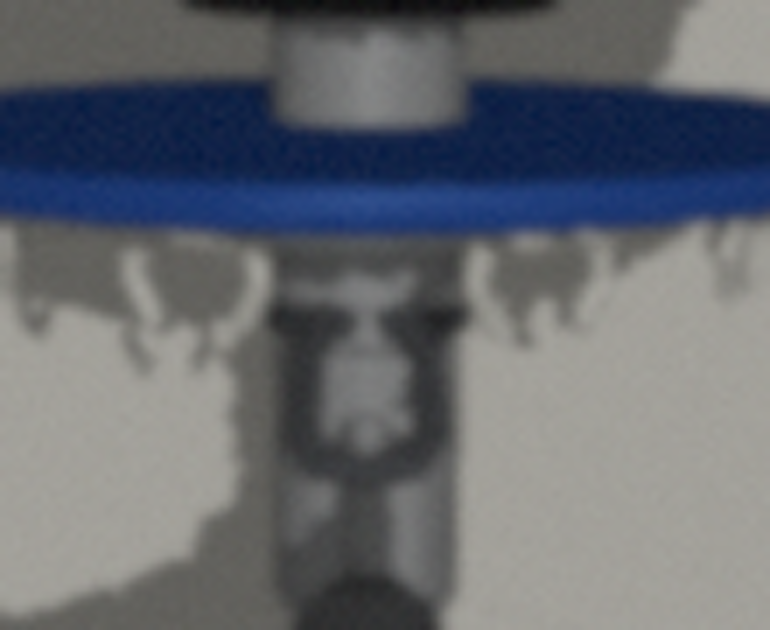

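The ring is moving, up 1.5 mm with the force down to about 9.7 N. I'll continue slowly.

```bash
python3 -m crank '{"slide":[[0,0,-0.0002],[0,0,-0.0005],[0,0,-0.0008],[0,0,-0.0012],[0,0,-0.0016],[0,0,-0.002],[0,0,-0.0024],[0,0,-0.0028]],"roll":[0,0,0,0,0,0,0,0],"grip":[0,0,0,0,0,0,0,0]}' 90
```

```text
time_s: 20.75
position: [0.5304, -0.0332, 0.2118]
tool_rot: [[0.965, 0.261, 0.0], [0.261, -0.965, -0.0], [0.0, 0.0, -1.0]]
ft_force: [1.0, -0.5, -3.3]
grip_width: 0.0113
```

```bash
python3 -m crank '{"slide":[[0,0,-0.0004],[0,0,-0.0008],[0,0,-0.0012],[0,0,-0.0016],[0,0,-0.002],[0,0,-0.0024],[0,0,-0.0028],[0,0,-0.0032]],"roll":[0,0,0,0,0,0,0,0],"grip":[0,0,0,0,0,0,0,0]}' 90
```

```text
time_s: 21.55
position: [0.5304, -0.0331, 0.2147]
tool_rot: [[0.965, 0.261, 0.0], [0.261, -0.965, -0.0], [-0.0, 0.0, -1.0]]
ft_force: [0.4, -0.4, -0.2]
grip_width: 0.0112
```

```bash
python3 -c "
from h import *
p=get_image('wrist');save(p,'w17.png',(260,110,380,220),6.5);p=get_image('scene');save(p,'s17.png',(300,150,400,230),7);s=observe();print(s['position'],s['ft_force'],s['wrist_torque'])"
```

```text
[ 0.53046992 -0.03308939  0.21469493] [ 0.15050042 -0.00712119 -0.95834758] [ 0.03954684 -0.02375851  0.01774583]
```

View pics/w17.png

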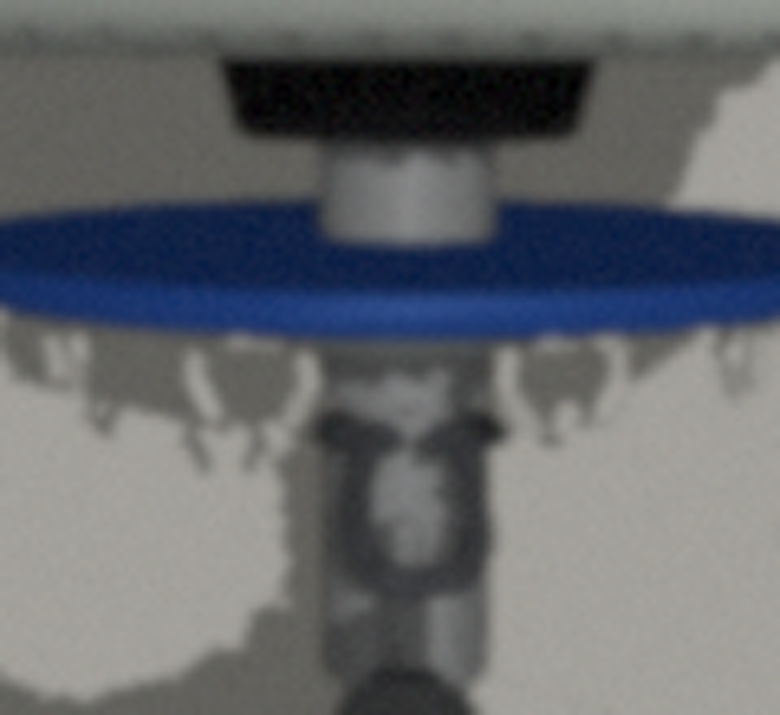

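View pics/s17.png

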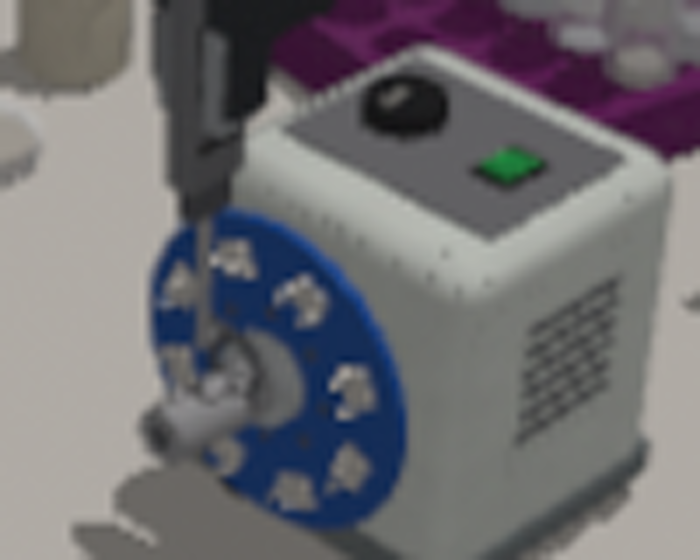

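The force is gone and the ring has risen with the hook: in the scene crop it stands above the groove at (225,350). I'll keep lifting straight up.

```bash
python3 -m crank '{"slide":[[0,0,-0.001],[0,0,-0.002],[0,0,-0.0035],[0,0,-0.005],[0,0,-0.0065],[0,0,-0.008],[0,0,-0.0095],[0,0,-0.011]],"roll":[0,0,0,0,0,0,0,0],"grip":[0,0,0,0,0,0,0,0]}' 90
```

```text
time_s: 22.45
position: [0.5304, -0.0331, 0.2257]
tool_rot: [[0.965, 0.261, -0.0], [0.261, -0.965, 0.0], [-0.0, -0.0, -1.0]]
ft_force: [-0.4, 0.8, -0.9]
grip_width: 0.0108
```

```bash
python3 -m crank '{"slide":[[0,0,-0.0015],[0,0,-0.0035],[0,0,-0.006],[0,0,-0.009],[0,0,-0.0125],[0,0,-0.0165],[0,0,-0.02],[0,0,-0.022]],"roll":[0,0,0,0,0,0,0,0],"grip":[0,0,0,0,0,0,0,0]}' 90; python3 -c "
from h import *
p=get_image('wrist');save(p,'w18.png',(260,110,380,220),6.5);p=get_image('scene');save(p,'s18.png',(300,150,400,230),7);s=observe();print(s['position'],s['ft_force'],s['wrist_torque'])"
```

```text
time_s: 23.25
position: [0.5305, -0.0331, 0.2481]
tool_rot: [[0.965, 0.261, 0.0], [0.261, -0.965, -0.0], [0.0, 0.0, -1.0]]
ft_force: [-0.7, 0.8, -0.9]
grip_width: 0.0109
[ 0.53050776 -0.03309578  0.24791558] [-0.0989596  1.0248216 -0.6684222] [-0.00895947  0.0197861   0.02493697]
```

View pics/w18.png

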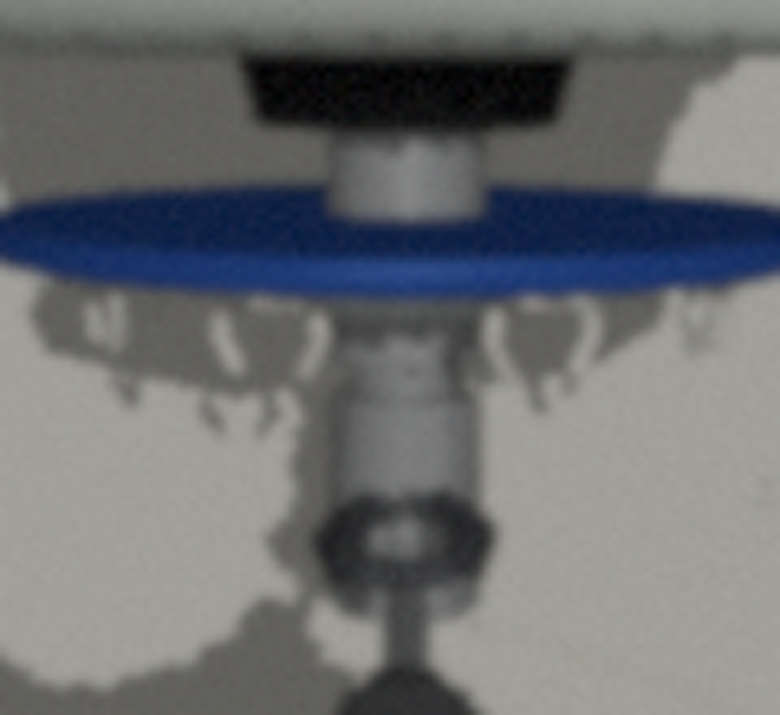

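View pics/s18.png

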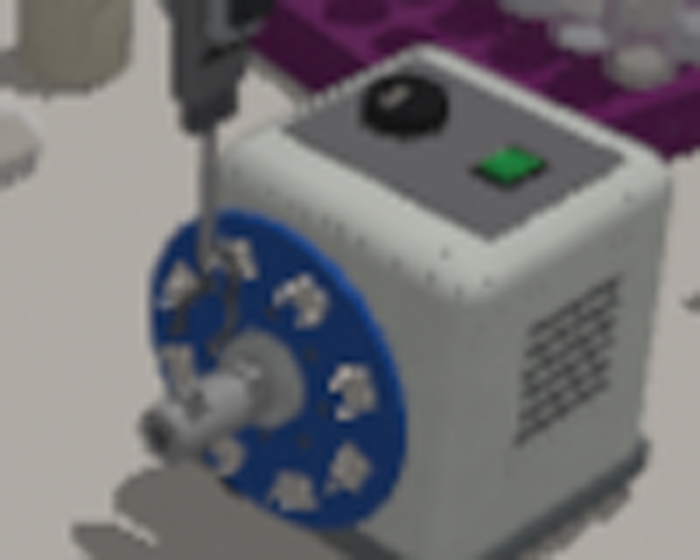

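The ring hangs on the hook (wrist crop (405,540), scene crop (215,295)) and the axle's groove is empty. Next I'll rise a little, back away, and carry it smoothly to the left.

```bash
python3 -m crank '{"slide":[[0,0,-0.002],[-0.001,0,-0.006],[-0.003,-0.001,-0.01],[-0.006,-0.003,-0.014],[-0.009,-0.007,-0.017],[-0.012,-0.012,-0.019],[-0.014,-0.019,-0.02],[-0.015,-0.028,-0.02]],"roll":[0,0,0,0,0,0,0,0],"grip":[0,0,0,0,0,0,0,0]}' 90
```

```text
time_s: 24.15
position: [0.5082, -0.0094, 0.2677]
tool_rot: [[0.965, 0.26, 0.0], [0.26, -0.965, -0.0], [0.0, 0.0, -1.0]]
ft_force: [1.2, -0.3, -0.6]
grip_width: 0.0108
```

```bash
python3 -m crank '{"slide":[[0,-0.011,0],[0,-0.024,0],[0,-0.039,0],[0,-0.056,0],[0,-0.074,0],[0,-0.092,0],[0,-0.11,0],[0,-0.128,0]],"roll":[0,0,0,0,0,0,0,0],"grip":[0,0,0,0,0,0,0,0]}' 90
```

```text
time_s: 24.95
position: [0.4746, 0.1152, 0.2676]
tool_rot: [[0.965, 0.261, -0.0], [0.261, -0.965, 0.0], [0.0, -0.0, -1.0]]
ft_force: [-0.1, 0.2, -1.2]
grip_width: 0.011
```

```bash
python3 -m crank '{"slide":[[0,-0.018,0],[0,-0.036,0],[0,-0.054,0],[0,-0.07,0],[0,-0.084,0],[0,-0.095,0],[0,-0.102,0],[0,-0.105,0]],"roll":[0,0,0,0,0,0,0,0],"grip":[0,0,0,0,0,0,0,0]}' 90; python3 -c "
from h import *
p=get_image('wrist');save(p,'w19.png');s=observe();print(s['position'],s['ft_force'],s['wrist_torque'])"
```

```text
time_s: 25.75
position: [0.4477, 0.2156, 0.2676]
tool_rot: [[0.965, 0.261, -0.0], [0.261, -0.965, -0.0], [-0.0, 0.0, -1.0]]
ft_force: [-0.8, -0.9, -0.1]
grip_width: 0.0112
[0.4477028  0.21552272 0.2675603 ] [-0.76328565  1.16900329 -0.51635085] [ 0.00563931 -0.00907592 -0.0068471 ]
```

View pics/w19.png

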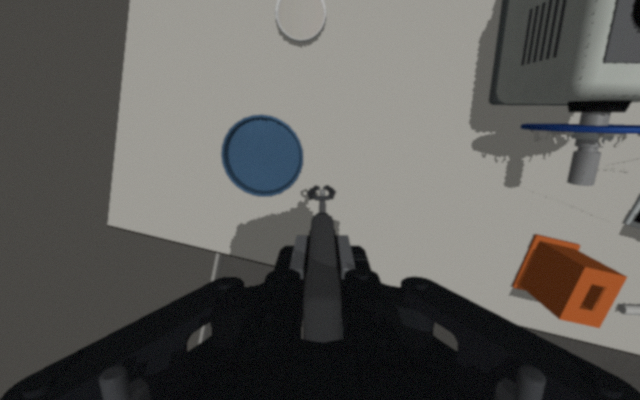

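The ring still hangs at (320,193), and the dish is at (262,155). I'll compute the shift.

```bash
python3 - <<'E'
from h import *
p=get_image("wrist");s=observe();P=np.array(s["position"]);T=np.array(s["tool_rot"])
r=silhouettes("dish",p)
for k in r[:2]: print(k["confidence"],k["box"])
m=r[0]["pixels"].astype(np.uint8)
c,_=cv2.findContours(m,cv2.RETR_EXTERNAL,cv2.CHAIN_APPROX_NONE);c=max(c,key=cv2.contourArea)
pts=np.array([atz(p,u,v,0.015) for u,v in c[:,0,:]])
(xy,rad)=cv2.minEnclosingCircle((pts[:,:2]*1000).astype(np.float32));print("dish",xy,rad)
A=np.c_[2*pts[:,:2],np.ones(len(pts))];b=(pts[:,:2]**2).sum(1);w=np.linalg.lstsq(A,b,rcond=None)[0];print("fit",w[:2],np.sqrt(w[2]+w[0]**2+w[1]**2))
d=np.r_[w[:2],0]-P
print("in tool",d@T[:,0],d@T[:,1])
save(p,"w19c.png",(200,100,380,230),4.4)
p=get_image("top")
m=silhouettes("dish",p)[0]["pixels"].astype(np.uint8)
c,_=cv2.findContours(m,cv2.RETR_EXTERNAL,cv2.CHAIN_APPROX_NONE);c=max(c,key=cv2.contourArea)
pts=np.array([atz(p,u,v,0.015) for u,v in c[:,0,:]])
A=np.c_[2*pts[:,:2],np.ones(len(pts))];b=(pts[:,:2]**2).sum(1);w=np.linalg.lstsq(A,b,rcond=None)[0];print("top fit",w[:2],np.sqrt(w[2]+w[0]**2+w[1]**2))
E
```

```text
0.89 [261.8, 154.1, 79.8, 84.2]
dish (442.0572204589844, 292.6391906738281) 51.21934127807617
fit [0.4423062  0.29261413] 0.050287295922275786
in tool 0.014851601139015382 -0.07631202113481222
top fit [ 0.51952045 -0.23469073] 0.0424640612501327
```

View pics/w19c.png

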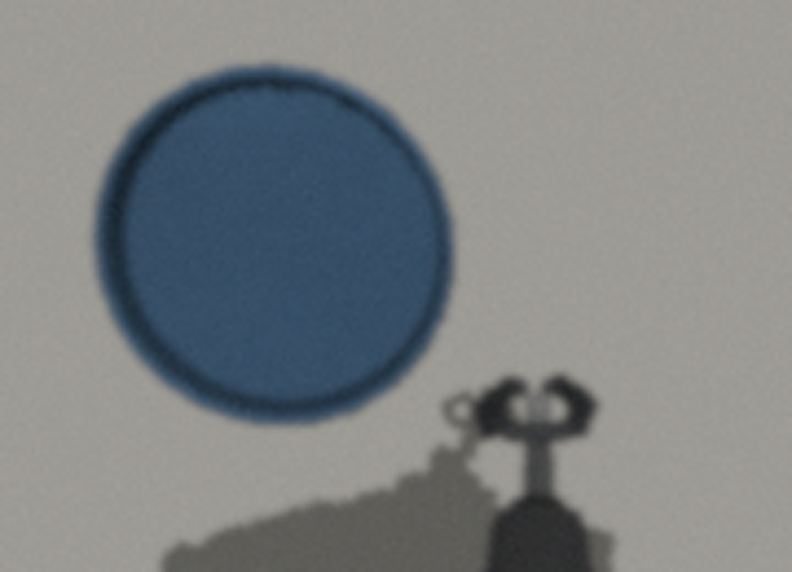

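Dish: centre (0.4423,0.2926), fitted radius 50 mm against the 51 mm given. I'll bring the hook above it and come down.

```bash
python3 -m crank '{"slide":[[0.001,-0.004,0],[0.003,-0.012,0],[0.006,-0.025,0],[0.009,-0.04,0],[0.012,-0.055,0],[0.015,-0.068,0],[0.017,-0.075,0],[0.017,-0.076,0.002]],"roll":[0,0,0,0,0,0,0,0],"grip":[0,0,0,0,0,0,0,0]}' 90
```

```text
time_s: 26.8
position: [0.4445, 0.2938, 0.2656]
tool_rot: [[0.965, 0.262, 0.0], [0.262, -0.965, 0.0], [0.0, -0.0, -1.0]]
ft_force: [0.4, 0.1, -1.4]
grip_width: 0.0106
```

```bash
python3 -m crank '{"slide":[[0,0,0.006],[0,0,0.02],[0,0,0.038],[0,0,0.056],[0,0,0.074],[0,0,0.09],[0,0,0.1],[0,0,0.104]],"roll":[0,0,0,0,0,0,0,0],"grip":[0,0,0,0,0,0,0,0]}' 90; python3 -c "
from h import *
p=get_image('wrist');save(p,'w20.png',(200,80,460,280),3);p=get_image('scene');save(p,'s20.png',(190,100,310,220),5);s=observe();print(s['position'],s['ft_force'],s['wrist_torque'])"
```

```text
time_s: 27.6
position: [0.4443, 0.2923, 0.1606]
tool_rot: [[0.966, 0.26, -0.001], [0.26, -0.966, -0.001], [-0.002, 0.0, -1.0]]
ft_force: [-0.3, 0.2, -0.9]
grip_width: 0.0111
[0.44455331 0.29256077 0.16144418] [-0.55480658 -0.23689228 -0.48018901] [ 0.02332161 -0.01326696  0.01570642]
```

View pics/w20.png

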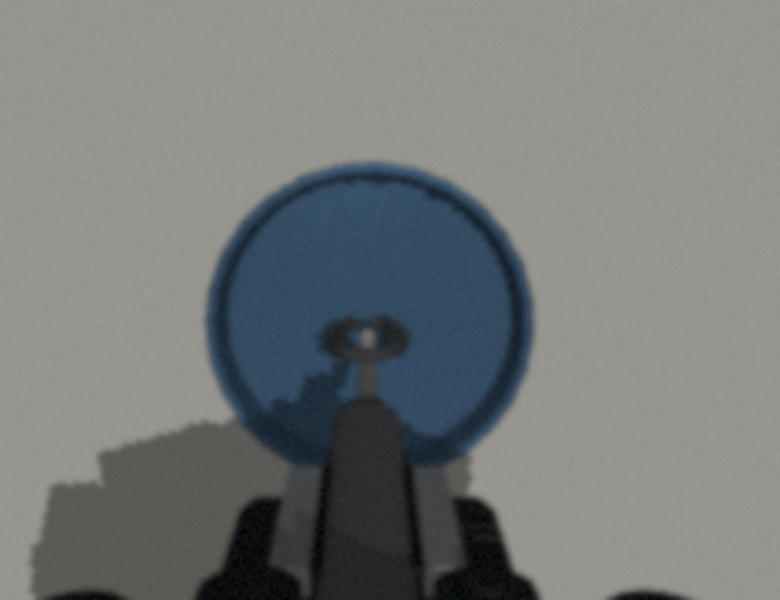

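View pics/s20.png

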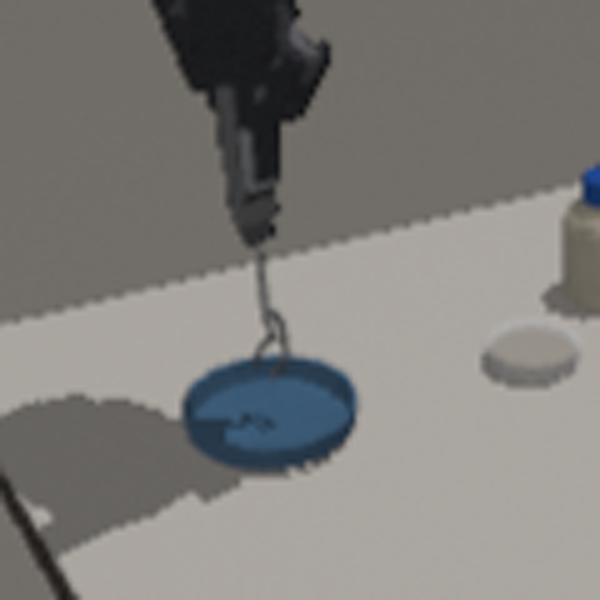

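The ring hangs above the dish's middle and everything is clear. I'll lower it close to the floor.

```bash
python3 -m crank '{"slide":[[0,0,0.003],[0,0,0.008],[0,0,0.014],[0,0,0.02],[0,0,0.025],[0,0,0.028],[0,0,0.03],[0,0,0.03]],"roll":[0,0,0,0,0,0,0,0],"grip":[0,0,0,0,0,0,0,0]}' 90; python3 -c "
from h import *
p=get_image('wrist');save(p,'w21.png',(250,120,390,260),5);p=get_image('scene');save(p,'s21.png',(210,130,280,200),8);s=observe();print(s['position'],s['ft_force'],s['wrist_torque'])"
```

```text
time_s: 28.5
position: [0.4444, 0.2927, 0.1314]
tool_rot: [[0.965, 0.261, -0.0], [0.261, -0.965, -0.0], [-0.0, 0.0, -1.0]]
ft_force: [0.8, -0.9, -1.9]
grip_width: 0.0108
[0.44457212 0.29282266 0.13172601] [ 0.85474612  0.40056642 -1.15626296] [0.00055537 0.03792275 0.01278735]
```

View pics/w21.png

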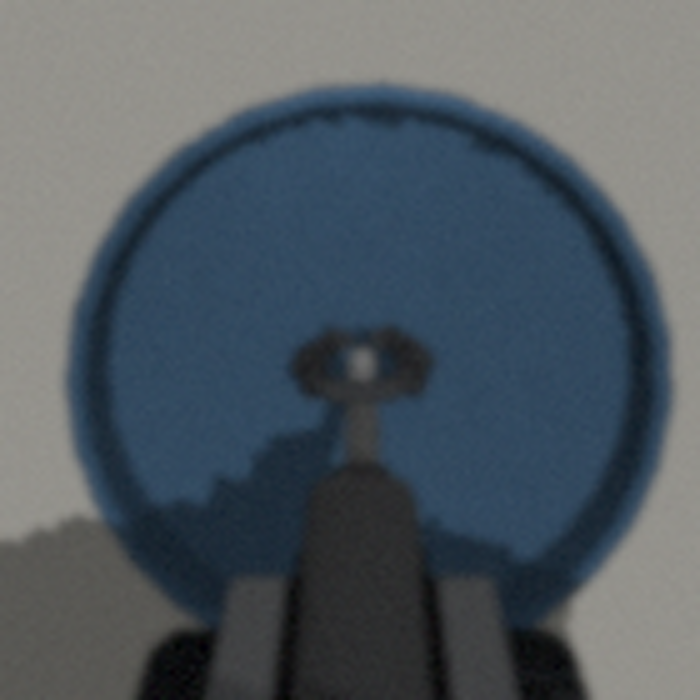

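View pics/s21.png

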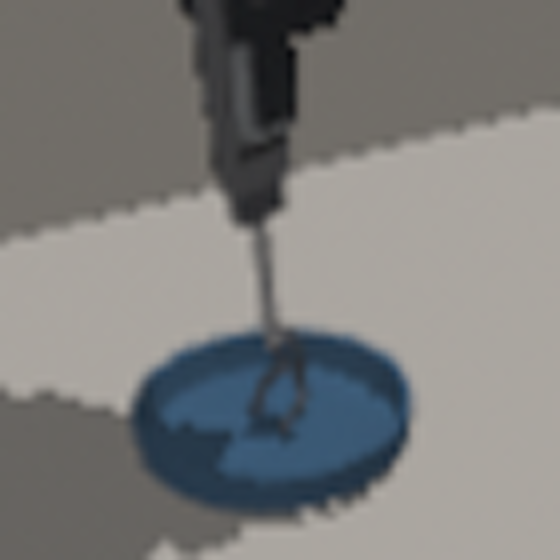

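```bash
python3 -m crank '{"slide":[[0,0,0.001],[0,0,0.003],[0,0,0.005],[0,0,0.007],[0,0,0.009],[0,0,0.01],[0,0,0.01],[0,0,0.01]],"roll":[0,0,0,0,0,0,0,0],"grip":[0,0,0,0,0,0,0,0]}' 90; python3 -c "
from h import *
p=get_image('wrist');save(p,'w22.png',(250,120,390,260),5);p=get_image('scene');save(p,'s22.png',(210,130,280,200),8);s=observe();print(s['position'],s['ft_force'],s['wrist_torque'])"
```

```text
time_s: 29.4
position: [0.4445, 0.2928, 0.1216]
tool_rot: [[0.965, 0.261, 0.0], [0.261, -0.965, 0.0], [0.0, -0.0, -1.0]]
ft_force: [-0.0, -0.1, -0.6]
grip_width: 0.0108
[0.4445267  0.29280661 0.12170863] [ 1.13194489  1.16920975 -0.01102049] [-0.00471647 -0.02406146 -0.02178522]
```

View pics/w22.png

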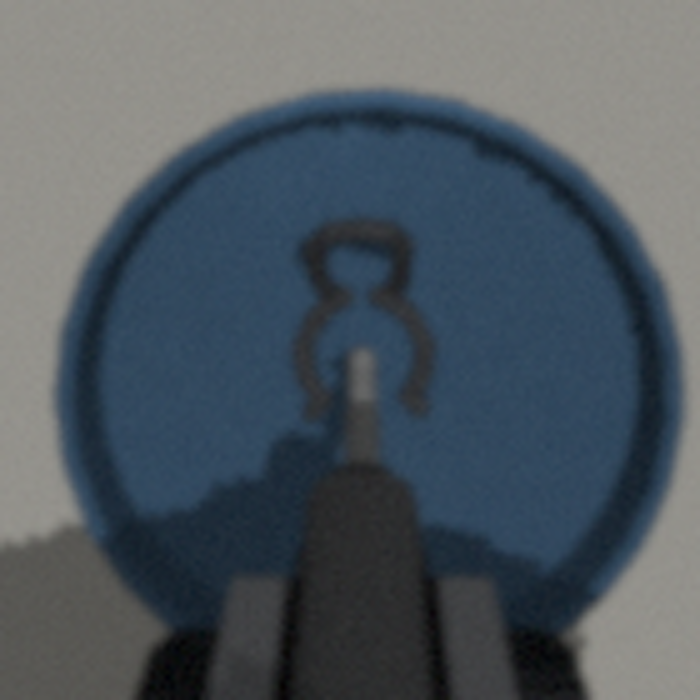

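View pics/s22.png

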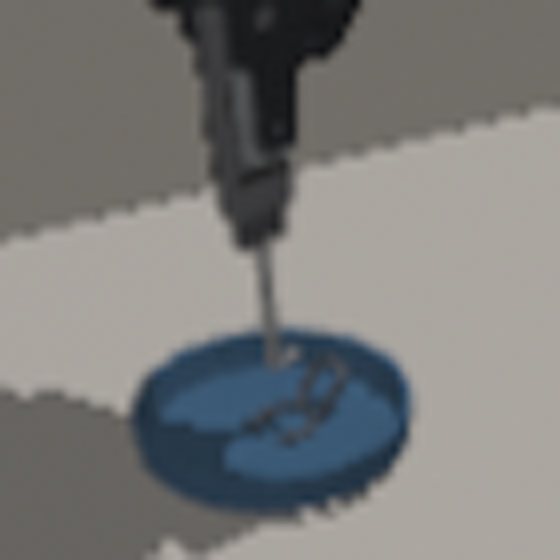

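The ring slipped off by itself as I lowered it and lies flat in the dish, loop at crop (355,245), arms at (362,400), with the toe clear above. I'll lift away and return to the block.

```bash
python3 -m crank '{"slide":[[0,0,-0.01],[0,0,-0.03],[0,0,-0.06],[0,0,-0.095],[0,0,-0.13],[0,0,-0.16],[0,0,-0.18],[0,0,-0.18]],"roll":[0,0,0,0,0,0,0,0],"grip":[0,0,0,0,0,0,0,0]}' 90; python3 -c "
from h import *
p=get_image('wrist');save(p,'w23.png',(200,80,460,280),3);s=observe();print(s['position'],s['ft_force'],s['wrist_torque'])
g=p['frame'].astype(int).mean(2).astype(int)
for v in range(180,215,2): print(v,g[v,312:334])"
```

```text
time_s: 30.3
position: [0.445, 0.2931, 0.3049]
tool_rot: [[0.965, 0.261, 0.006], [0.261, -0.965, 0.002], [0.006, -0.001, -1.0]]
ft_force: [0.1, -0.7, -0.6]
grip_width: 0.0109
[0.44456291 0.29284057 0.30266151] [ 0.03949887 -1.34743413 -1.36445621] [0.01277595 0.02206404 0.0016782 ]
180 [85 85 85 83 85 86 85 84 84 84 83 85 82 84 84 86 83 84 85 84 81 82]
182 [85 83 83 82 86 86 81 83 84 84 86 86 83 84 85 85 84 86 83 83 85 84]
184 [85 87 86 84 82 83 84 83 85 86 88 87 85 85 84 86 81 85 81 85 83 83]
186 [85 83 87 84 86 81 84 83 84 86 83 80 85 86 85 85 85 80 85 85 85 85]
188 [85 85 85 84 82 88 84 85 83 83 86 86 85 84 85 84 85 86 84 84 80 81]
190 [ 84  85  84  84  84  83  84  84  92 104 107 105  97  90  84  83  83  85
  84  83  82  82]
192 [ 81  83  83  83  83  84  84  87  99 112 119 115 102  89  83  85  84  82
  84  81  84  84]
194 [ 83  83  83  85  82  83  83  85  95 102 110 106  97  88  86  84  81  83
  85  84  81  82]
196 [ 66  68  73  74  78  79  79  84  92 105 110 107  95  89  83  79  80  78
  77  74  71  65]
198 [ 63  63  56  58  58  61  64  74  93 107 113 110  95  80  70  64  62  60
  60  58  55  58]
200 [88 80 74 71 70 72 68 71 79 85 92 88 82 73 69 64 67 67 69 73 78 85]
202 [126 125 118 110 105 102  96  81  69  74  74  75  77  82  91  98 101 106
 111 117 126 133]
204 [161 161 157 153 151 145 128 101  80  71  75  76  83 102 127 143 149 153
 155 158 160 160]
206 [162 162 161 162 160 151 134 101  76  74  75  73  82 109 136 156 161 161
 162 159 161 163]
208 [160 160 162 162 157 153 133 100  76  72  73  74  84 109 137 154 161 163
 161 160 160 163]
210 [156 160 162 162 159 154 131  97  70  64  62  69  78 107 139 153 159 161
 161 161 161 162]
212 [147 157 155 150 138 129 109  80  59  56  52  56  65  93 119 139 153 159
 161 162 161 162]
214 [140 137 122  98  75  58  51  44  44  46  40  43  45  51  61  84 114 137
 150 156 158 160]
```

View pics/w23.png

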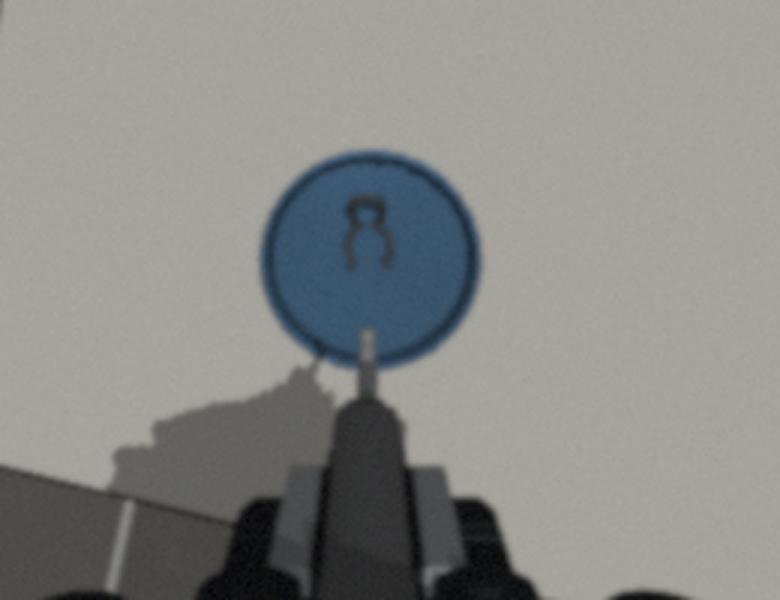

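The ring lies about 7 mm from the dish's middle. The toe still images at row 189.5, the same as before the pull, so the pick hasn't slipped in the grip. I'll travel back to above the block.

```bash
python3 -m crank '{"slide":[[-0.002,0.015,0],[-0.005,0.04,0],[-0.01,0.075,0],[-0.015,0.115,0],[-0.02,0.155,0],[-0.025,0.195,0],[-0.03,0.235,0],[-0.035,0.275,0]],"roll":[0.02,0.04,0.07,0.1,0.13,0.16,0.19,0.21],"grip":[0,0,0,0,0,0,0,0]}' 90
```

```text
time_s: 31.15
position: [0.4816, 0.0159, 0.3003]
tool_rot: [[0.999, 0.051, -0.003], [0.051, -0.999, 0.0], [-0.003, -0.001, -1.0]]
ft_force: [-0.3, -0.3, -1.5]
grip_width: 0.0108
```

```bash
python3 -m crank '{"slide":[[0.003,0.04,0],[0.007,0.08,0],[0.01,0.12,0],[0.014,0.16,0],[0.017,0.195,0],[0.02,0.225,0],[0.022,0.245,0],[0.0223,0.254,0]],"roll":[0.03,0.06,0.085,0.102,0.102,0.102,0.102,0.102],"grip":[0,0,0,0,0,0,0,0]}' 90
python3 - <<'E'
from h import *
for i in range(2): p=get_image('wrist')
save(p,'w24.png',(260,100,380,240),4.5);s=observe();print(s['position'],s['tool_rot'],s['ft_force'])
E
```

```text
time_s: 31.95
position: [0.5175, -0.2364, 0.2997]
tool_rot: [[0.999, -0.051, -0.003], [-0.051, -0.999, 0.002], [-0.003, -0.001, -1.0]]
ft_force: [0.0, 0.9, -0.8]
grip_width: 0.0108
[ 0.51767003 -0.23516021  0.30034249] [[ 0.99874134 -0.05011811 -0.00197724]
 [-0.05011553 -0.99874254  0.00133296]
 [-0.00204156 -0.00123219 -0.99999716]] [ 0.23003379  0.16716849 -1.27368067]
```

View pics/w24.png

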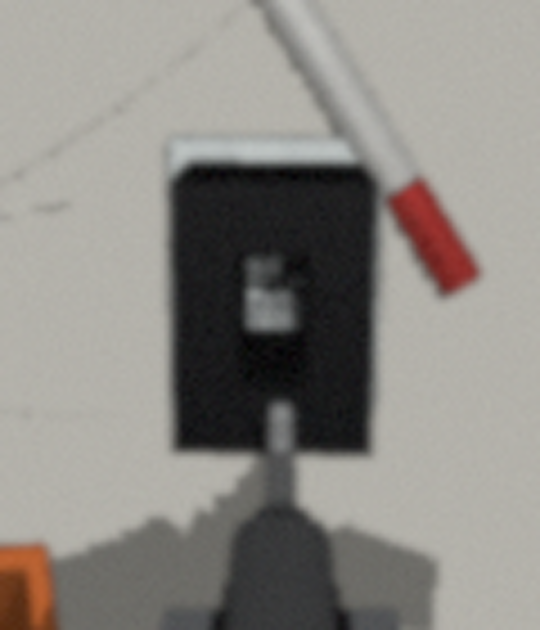

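```bash
python3 -m crank '{"slide":[[0.0005,-0.0006,0.01],[0.0005,-0.0006,0.03],[0.0005,-0.0006,0.06],[0.0005,-0.0006,0.085],[0.0005,-0.0006,0.1],[0.0005,-0.0006,0.1],[0.0005,-0.0006,0.1],[0.0005,-0.0006,0.1]],"roll":[0,0,0,0,0,0,0,0],"grip":[0,0,0,0,0,0,0,0]}' 90
python3 - <<'E'
from h import *
p=get_image('wrist')
save(p,'w25.png',(240,90,400,230),5);s=observe();print(s['position'],s['tool_rot'],s['ft_force'])
E
```

```text
time_s: 32.85
position: [0.5192, -0.2334, 0.2027]
tool_rot: [[0.999, -0.048, 0.002], [-0.048, -0.999, -0.001], [0.002, 0.001, -1.0]]
ft_force: [-0.4, 0.6, -1.0]
grip_width: 0.011
[ 0.51918473 -0.23359833  0.2026691 ] [[ 0.99885193 -0.04787392  0.00170625]
 [-0.04787199 -0.99885281 -0.00115454]
 [ 0.00175956  0.00107153 -0.99999788]] [-0.20461731 -0.00930144 -0.96208977]
```

View pics/w25.png

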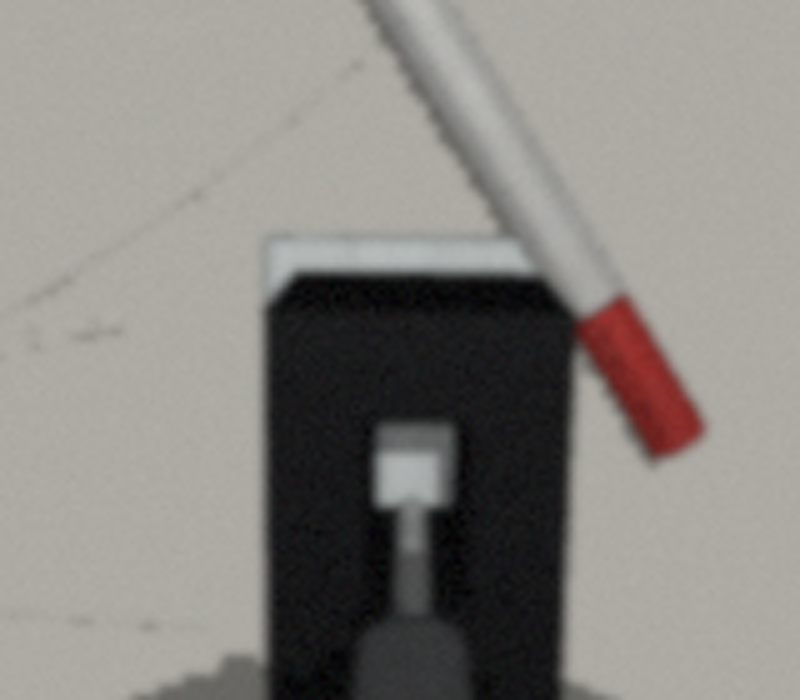

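The toe and shank are centred over the slot (column 413 against 370–457). I'll lower to just before the handle enters.

```bash
python3 -m crank '{"slide":[[0,0,0.01],[0,0,0.025],[0,0,0.04],[0,0,0.055],[0,0,0.068],[0,0,0.076],[0,0,0.08],[0,0,0.08]],"roll":[0,0,0,0,0,0,0,0],"grip":[0,0,0,0,0,0,0,0]}' 90
python3 - <<'E'
from h import *
for i in range(4): p=get_image('wrist')
save(p,'w26.png',(240,110,400,260),5);s=observe();print(s['position'],s['tool_rot'],s['ft_force'],s['wrist_torque'])
E
```

```text
time_s: 33.7
position: [0.5188, -0.2337, 0.1213]
tool_rot: [[0.999, -0.048, -0.0], [-0.048, -0.999, 0.0], [-0.0, -0.0, -1.0]]
ft_force: [-0.1, -0.2, -1.0]
grip_width: 0.0111
[ 0.51909298 -0.23383557  0.12219329] [[ 9.98839128e-01 -4.81604583e-02  9.82869731e-04]
 [-4.81597809e-02 -9.98839398e-01 -7.01612015e-04]
 [ 1.01551897e-03  6.53462742e-04 -9.99999271e-01]] [-0.07691331  0.07705808 -0.96680065] [-0.00526417  0.02135821 -0.01304972]
```

View pics/w26.png

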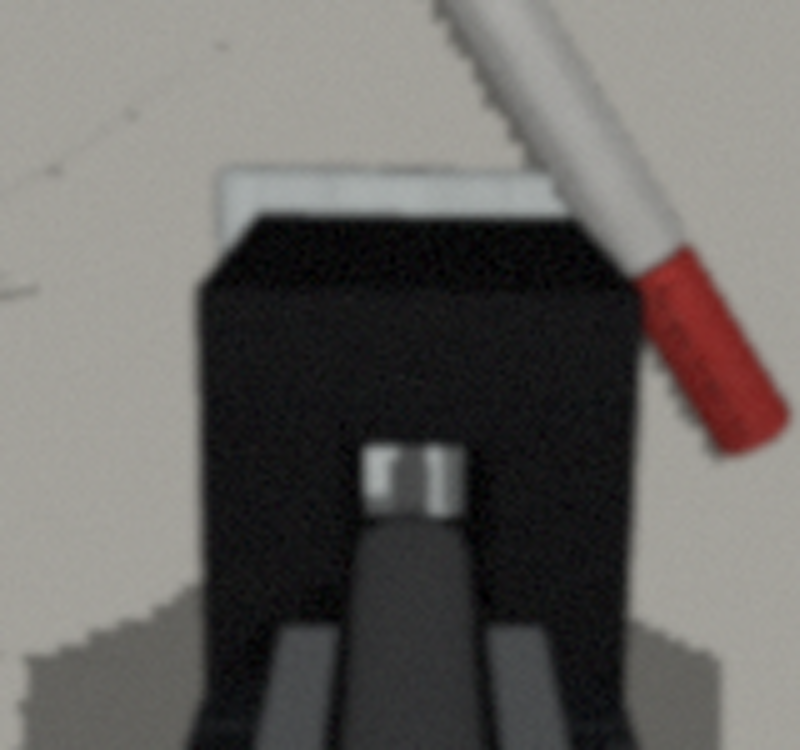

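```bash
python3 -m crank '{"slide":[[-0.0004,0,0.003],[-0.0004,0,0.006],[-0.0004,0,0.009],[-0.0004,0,0.012],[-0.0004,0,0.015],[-0.0004,0,0.018],[-0.0004,0,0.02],[-0.0004,0,0.02]],"roll":[0,0,0,0,0,0,0,0],"grip":[0,0,0,0,0,0,0,0]}' 90
python3 - <<'E'
from h import *
for i in range(2): p=get_image('wrist')
s=observe();print(s['position'],s['ft_force'],s['wrist_torque'])
E
```

```text
time_s: 34.7
position: [0.5184, -0.2336, 0.1013]
tool_rot: [[0.999, -0.048, -0.0], [-0.048, -0.999, 0.0], [-0.0, -0.0, -1.0]]
ft_force: [0.0, -0.7, -0.5]
grip_width: 0.011
[ 0.51846622 -0.23370305  0.10164606] [-0.7165189  -0.00341172 -1.8931929 ] [ 0.01120301 -0.080852   -0.05260646]
```

```bash
python3 -m crank '{"slide":[[0,0,0.0005],[0,0,0.001],[0,0,0.0015],[0,0,0.002],[0,0,0.0025],[0,0,0.003],[0,0,0.0033],[0,0,0.0035]],"roll":[0,0,0,0,0,0,0,0],"grip":[0,0,0,0,0,0,0,0]}' 90
python3 - <<'E'
from h import *
p=get_image('wrist')
s=observe();print(s['position'],s['ft_force'],s['wrist_torque'])
E
```

```text
time_s: 35.6
position: [0.5185, -0.2337, 0.0981]
tool_rot: [[0.999, -0.048, -0.0], [-0.048, -0.999, 0.0], [-0.0, -0.0, -1.0]]
ft_force: [0.6, 0.6, -0.3]
grip_width: 0.0112
[ 0.5184605  -0.2336557   0.09804018] [-0.24787536  0.13400622 -0.73710145] [ 0.01892936 -0.0651221  -0.00644788]
```

```bash
python3 -m crank '{"slide":[[0,0,0.0001],[0,0,0.0002],[0,0,0.0003],[0,0,0.0004],[0,0,0.0005],[0,0,0.0006],[0,0,0.0007],[0,0,0.0008]],"roll":[0,0,0,0,0,0,0,0],"grip":[0,0,0,0,0,0,0,0]}' 90
python3 - <<'E'
from h import *
p=get_image('wrist')
s=observe();print(s['position'],s['ft_force'],s['wrist_torque'])
E
```

```text
time_s: 36.45
position: [0.5185, -0.2337, 0.0974]
tool_rot: [[0.999, -0.048, 0.0], [-0.048, -0.999, -0.0], [0.0, 0.0, -1.0]]
ft_force: [-0.8, 1.0, 1.5]
grip_width: 0.011
[ 0.51849077 -0.23368747  0.09743782] [ 0.07103489 -0.28944338  0.55528204] [0.10950729 0.00485197 0.04854069]
```

The pick is on the slot's floor: z=0.0974 as at the pick-up, with the force just turning upward. I'll release it.

```bash
python3 -m crank '{"slide":[[0,0,0],[0,0,0],[0,0,0],[0,0,0],[0,0,0],[0,0,0],[0,0,0],[0,0,0]],"roll":[0,0,0,0,0,0,0,0],"grip":[0.02,0.04,0.06,0.06,0.06,0.06,0.06,0.06]}' 20
python3 - <<'E'
from h import *
p=get_image('wrist');save(p,'w27.png',(200,110,440,290),3.2)
s=observe();print(s['position'],s['ft_force'],s['wrist_torque'],s['grip_width'])
E
```

```text
time_s: 37.3
position: [0.5185, -0.2337, 0.0973]
tool_rot: [[0.999, -0.048, 0.0], [-0.048, -0.999, 0.0], [0.0, -0.0, -1.0]]
ft_force: [0.5, -0.2, -1.0]
grip_width: 0.06
[ 0.51845561 -0.23365487  0.09728968] [-1.38022019 -0.71442895  0.23335912] [-0.00504484 -0.01087893  0.05050701] 0.05986340699376511
```

View pics/w27.png

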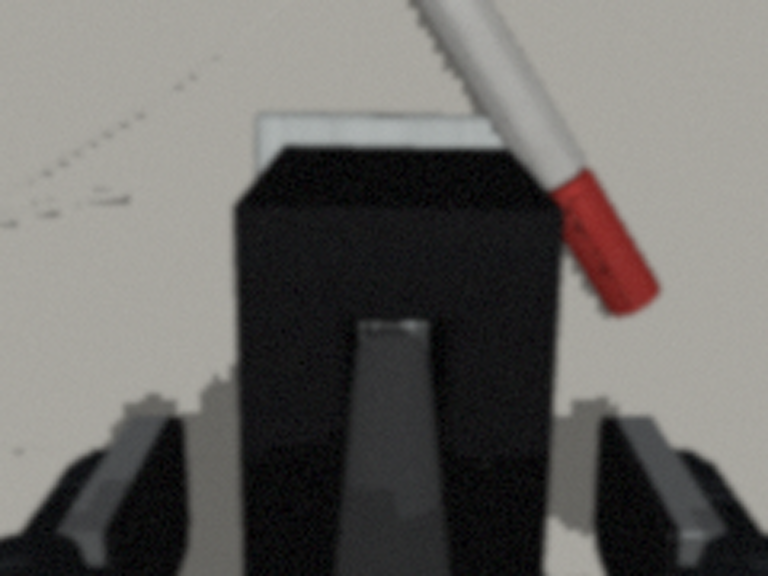

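Released, and the handle stands in the slot. I'll lift off and check everything from above.

```bash
python3 -m crank '{"slide":[[0,0,-0.01],[0,0,-0.03],[0,0,-0.06],[0,0,-0.1],[0,0,-0.14],[-0.02,0,-0.18],[-0.05,0,-0.22],[-0.07,0.0,-0.24]],"roll":[0,0,0,0,0,0,0,0],"grip":[0.06,0.06,0.06,0.06,0.06,0.06,0.06,0.06]}' 20
```

```text
time_s: 38.15
position: [0.4475, -0.2301, 0.3416]
tool_rot: [[0.999, -0.048, 0.004], [-0.048, -0.999, -0.004], [0.004, 0.004, -1.0]]
ft_force: [0.3, -0.5, -0.5]
grip_width: 0.06
```

```bash
python3 - <<'E'
from h import *
for i in range(6): p=get_image('wrist')
save(p,'w28.png',(265,60,365,150),7);s=observe();print(s['position'],s['ft_force'],p['xyz'])
p=get_image('top');save(p,'top28.png');p=get_image('scene');save(p,'s28.png')
E
```

```text
[ 0.44880283 -0.23013226  0.33603351] [ 0.29474794  0.47415582 -0.24202115] [ 0.51513626 -0.23280582  0.47979195]
```

View pics/w28.png

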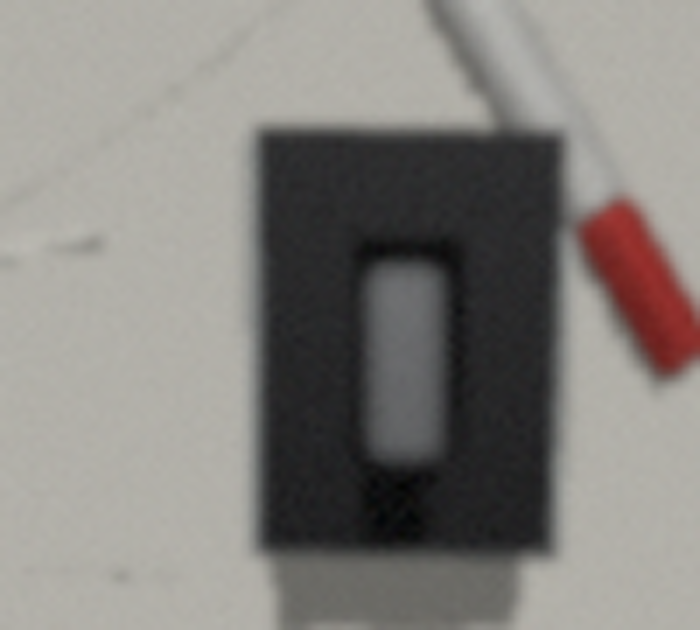

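View pics/top28.png

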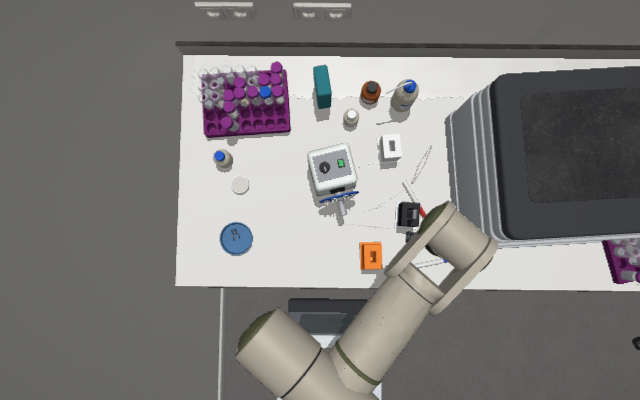

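View pics/s28.png

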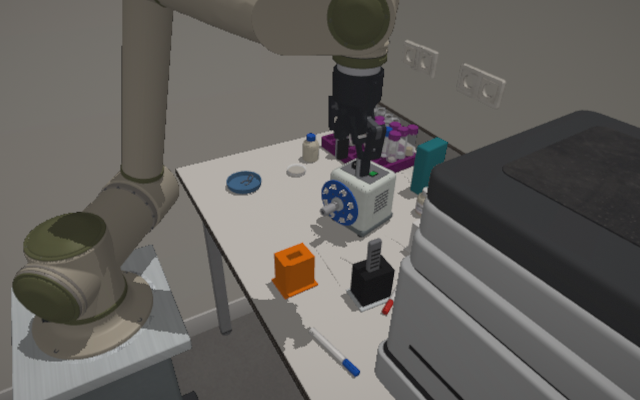

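```bash
python3 - <<'E'
from h import *
p=get_image('wrist')
b=np.array([(258,130),(562,132),(552,552),(258,548)])/7+[265,60]
h=np.array([(365,260),(446,260),(442,463),(366,463)])/7+[265,60]
B=np.mean([atz(p,*q,.084) for q in b],0);H=np.mean([atz(p,*q,.156) for q in h],0);print(B,H)
print(observe()["qvel"])
p=get_image('top');save(p,'top29.png',(210,210,265,265),10)
E
```

```text
[ 0.52006922 -0.23407104  0.084     ] [ 0.51693848 -0.23337188  0.156     ]
[-0.0690367  -0.22016501 -0.20890466  0.01846435  0.09231599 -0.07853543]
```

View pics/top29.png

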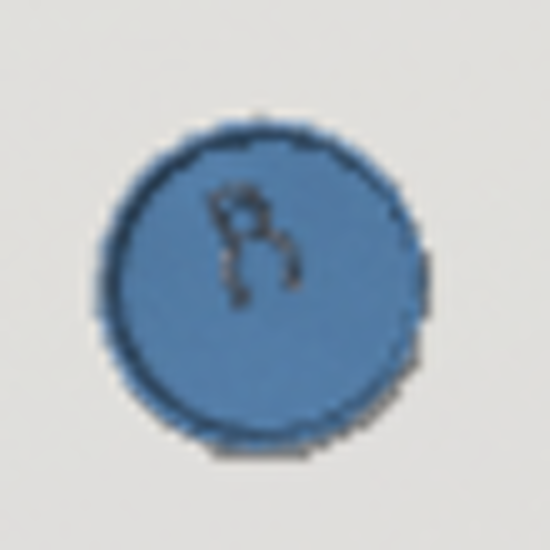

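The handle's top is at (0.5169,-0.2334), against (0.5167,-0.2341) at the start, so it is home and upright. The ring lies well inside the dish. I'm handing in.

```bash
python3 -c "
from rig import close_job; print(close_job())"
```

```text
the job is handed in; nothing more can be done
None
```

The ring is off the axle and lying in the blue dish, and the pick is back home in its black block. I handed the job in at about 39 s of the 72 s; `close_job()` gives no verdict.

**What I did**
- **Feeling in:** I took the pick out and touched the bare nose with about 6.5 N to find the axle's height. Then I slid the toe under the loop until the shank just touched the crown, at about 1.4 N.
- **Pulling:** I drew the ring straight up. The highest pull I read was about 12 N, but the force is only reported at the end of each move. It came free and hung on the hook.
- **Dropping off:** I carried it to the dish on the hook. The arm can't tilt the pick, so I lowered the ring until its arms touched the dish floor. It slid off the toe by itself and lay flat.
- **Putting back:** I set the pick down on the slot's floor at the same height as at pick-up and released it.

**Last checks**
- **Ring:** it lay about 7 mm from the dish's middle by the wrist view, and the final top view still shows it well inside.
- **Pick:** the handle's top is within 1 mm of where it stood at the start.
- **Other things:** the dish and the bystanders I could see look unmoved. The arm hid part of the marker in the last top view, but the scene view shows it in place.

**What disagreed:** in the wrist pictures the nose end read about 34.5 mm from the groove instead of 28.5, and the loop's crown about 4 mm too far out. The hub and disc distances matched, so I relied on touch for the insertion. In the last top view, taken for the dish position, the network outlined the black block instead, so I used the wrist view for that.

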